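Kit a bearing casting from behind two cylinder barrels

ROBOT

A 6-joint arm with a two-finger parallel gripper is mounted at the origin on the work surface. World frame = base frame: x ahead of the robot, y to its left, z up, the work surface at z = 0. Lengths are in m, angles in rad, forces in N, time in s.
With the tool pointing down it reaches from about 0.35 to 0.875 m from the base axis. Payload 4.2 kg.
Tool frame: the origin (TCP) lies at the very end of the fingers, on their centre line; the grasp point (between the pads) lies 19 mm behind it; z points along the fingers, y is the line along which they close (so a half turn about z gives the same grasp; the last joint's range is limited). The gripper opens to 87 mm and grips with 3 to 60 N. Pads are 19 mm wide; open, the fingers measure 117 mm over their backs; the gripper's body (75 mm by 190 mm) begins 51 mm behind the grasp point.
Start: joints at [1.36, 0.385, 0.008, 0, -1.194, -0.259], TCP at [0.283, 0.557, 0.19] pointing down, gripper open.
Joint ranges: [-3.14, 3.14], [-1.21, 2.06], [-1.07, 1.41], [-3.16, 2.05], [-2.99, -0.16], [-3.1, 3.1]. Speed limits (rad/s): [2.79, 2.79, 3.14, 3.14, 3.14, 3.14].

INTERFACE

Orientations are given as [roll, pitch, yaw] about the fixed x, y, z axes, in that order (R = Rz(yaw) Ry(pitch) Rx(roll)).
In Python, from rig import robot gives the robot as it stands.
- The arm moves only by the tool arm_command, never from a script. Its argument "motion" is a list of rows, each a list of 2 entries, a list of its own where there are three numbers: the shift along the tool's x, y, z scaled (see below), then the turn about the tool's z scaled (see below). In form: [[[x, y, z], yaw], ...]. A call has 1 to 5 rows; each row is the pose to reach, as a shift and turn from the pose commanded when the call began, along the tool's axes at that moment, turning the shorter way round; what a row does not reach only later rows make up. The controller multiplies each number of a shift by 0.25 m and each number of a turn by 2 pi rad. A row lasts 1/8 s, in which the tool goes at most 62.5 mm and 10.7 degrees, less where a joint would pass 70% of its speed; a pose out of reach is approached as far as the arm can. A call with a number of a shift or a turn outside -1 to 1 is refused whole. A call with a gripper value outside its range is refused whole. "hand" is the closure in counts, from 0 (fully open) to 255 (shut), set as the call begins (left out, the last holds). The fingers move at their own pace and stop on an object; "newtons" is the grip in N (left out, the last holds). Time passes only in rows, so rows that repeat a pose let the fingers close. It gives the time, the measured TCP pose, the force, the opening and the grip force at its end, in the units of the state.
- robot.read_state(): the state, without advancing time (a new reading comes with each control period).
- robot.capture(name): name is "scene" or "top" or "wrist"; returns a dict with "color" (400x640x3 uint8, red, green, blue), "z_map" (400x640 float32, m along the optical axis (not along the pixel's ray), 0 where there is no reading), "camera_matrix" (3x3 intrinsics, pixels), "cam_to_world" (4x4, takes a point from camera to world coordinates). Camera axes: x right, y down, z forward; pixel columns grow to the right and rows downward; lengths in m; the calibration is good to about 2 mm. A picture is of the moment at which its call begins.
- robot.job_done(): hands the job in; it is judged then, once.
Trained networks look in the newest picture that a camera, given by its name, has taken for a name from the list of things; names that differ only in an ending like _2 or _b are one class to them, and where a whole thing is asked for, a point or a joint stands for the part that bears it (a point fixed in the world has none). Each returns a list of dicts, best first, with "score" (0 to 1); they miss things now and then, are a little off and sometimes report something else, mostly with a low value. They report only what shows in the picture. A call takes as long as a camera call. They do not tell look-alikes from the thing itself.
- robot.trace(camera, thing): "region" (400x640 bool, what is visible of it) and "box" ([left, top, width, height] in pixels, round what is visible of it).
The state is a dict: "t": time; "qpos": joint angles; "dq": joint speeds; "tau": joint torques, N m; "eef_pos": TCP position; "tool_rot": TCP orientation; "wrist_force": force on the tool from outside, world axes, zero at the start; "ft_torque": the same for the moment, N m; "opening": finger opening in m; "grasp_force": force on a finger pad.
Only numpy, scipy, OpenCV 4.12 (cv2) and the standard library are available. Lean on these libraries where they do the work, as an engineer would, in place of code of your own. Each camera call takes 0.05 s, during which the arm holds its last target. There are 200 camera calls.

TASK

The kit box needs the grey iron casting that stands at the back of the parts bay, behind the two cylinder barrels. First move both barrels out of the way and stand them on the green mat; then set the casting flat on the floor of the yellow kit box and, because the heavy part goes lowest, lay the orange seal flat and centred on top of it. Only then stand each barrel back in the middle of the pad of its own colour; keep the barrels upright all the way.

Things in the scene. Friction and masses are not known exactly. Their poses are not given: they have to be found in the camera images.
- barrel_blue: blue-painted finned engine cylinder barrel, standing upright, 110 tall: fins 60 in diameter up to 80 above its foot, then a bare-steel round neck 40 in diameter from 80 to 110 (the place to grip). About 0.5 kg. Origin: centre of its underside; z up along its axis. It starts on the blue pad. All sizes in this list are in mm.
- barrel_red: red-painted finned engine cylinder barrel, standing upright, 110 tall: fins 60 in diameter up to 80 above its foot, then a bare-steel round neck 40 in diameter from 80 to 110 (the place to grip). About 0.5 kg. Origin: centre of its underside; z up along its axis. It starts on the red pad.
- pad_blue: Square blue pad, 70 x 70, 4 thick, fixed on the floor plate of the parts bay: home of the blue barrel, which starts on its middle and leaves its corners visible. Origin: centre of its underside (10 above the bench); its top is 4 above that. The two pads lie side by side along the bay's y, centres 90 apart, with the bay's yaw.
- pad_red: Square red pad, 70 x 70, 4 thick, fixed on the floor plate of the parts bay: home of the red barrel, which starts on its middle and leaves its corners visible. Origin: centre of its underside (10 above the bench); its top is 4 above that. The two pads lie side by side along the bay's y, centres 90 apart, with the bay's yaw.
- casting: Grey iron bearing casting, about 0.55 kg: flange 52 (x) by 66 (y), 10 thick, with a plain round hub 50 in diameter up to 42 above the underside; the hub's flat top carries the seal. Origin: centre of its underside; z up. It starts on the bay's floor, only some 5 to 12 behind the barrels, which block a gripper over it; once they are gone grip the hub along its y (left-right).
- bay: Grey parts bay fixed on the bench: floor plate 190 (x) by 250 (y), 10 thick, open towards the robot (-x). Walls to 40 above the bench: along the back (93 from the origin) and beside its back half (123 either side). Origin: centre of its underside. Pads at x -20, y +-45, casting at about x +45; in the back corners (x 60, y +-98) a small brass bush and amber jar, up to 35 tall.
- seal: Orange rubber-like ring seal lying flat on the bench in front of the bay, outside diameter 44, hole 24, 18 thick, 30 g. Origin: centre of its underside; z up. A light-blue ring and a black bung of similar size lie in a row with it along y, 85 or more between centres, and are not needed.
- kit_box: Yellow open square box fixed on the bench, 160 x 160 outside, walls and floor 5 thick, 55 tall. Origin: centre of its underside; its floor is 5 above that. x and y run along its sides.
- mat: Green mat fixed on the bench, the side area: 200 (x) by 130 (y), 4 thick. Origin: centre of its underside. x along its long side. It has room for both barrels side by side along x.
Things that resemble listed ones, but are neither listed nor needed, are in the scene too. Of the things that look like the casting, the largest one is meant.

How it is judged:
On the way, in this order (a step that is already met when the one before it is completed fails the run):
1. both barrels stand released on the green mat, the casting not yet moved (x of barrel_blue in the frame of mat between -0.1 and 0.1 m and y of barrel_blue in the frame of mat between -0.065 and 0.065 m and z of each of barrel_blue, barrel_red in the frame of mat below 0.01 m and angle between each of barrel_blue, barrel_red's own z axis and vertical below 0.1 rad and linear speed of each of barrel_blue, barrel_red below 0.03 m/s and contact force between each of barrel_blue, barrel_red and the fingers below 0.2 N and x of barrel_red in the frame of mat between -0.1 and 0.1 m and y of barrel_red in the frame of mat between -0.065 and 0.065 m and distance of casting from where it was at the start of the episode below 0.02 m), for 0.2 s.
2. the casting stands released on the floor of the kit box, barrels still on the mat (x of barrel_blue in the frame of mat between -0.1 and 0.1 m and y of barrel_blue in the frame of mat between -0.065 and 0.065 m and z of each of barrel_blue, barrel_red in the frame of mat below 0.01 m and angle between each of barrel_blue, barrel_red, casting's own z axis and vertical below 0.1 rad and linear speed of each of barrel_blue, barrel_red below 0.03 m/s and contact force between each of barrel_blue, barrel_red, casting and the fingers below 0.2 N and x of barrel_red in the frame of mat between -0.1 and 0.1 m and y of barrel_red in the frame of mat between -0.065 and 0.065 m and horizontal distance between casting and kit_box below 0.06 m and z of casting in the frame of kit_box below 0.011 m and linear speed of casting below 0.02 m/s), for 0.2 s.
3. the seal lies released on top of the casting in the box, barrels still on the mat (x of barrel_blue in the frame of mat between -0.1 and 0.1 m and y of barrel_blue in the frame of mat between -0.065 and 0.065 m and z of each of barrel_blue, barrel_red in the frame of mat below 0.01 m and angle between each of barrel_blue, barrel_red, casting's own z axis and vertical below 0.1 rad and linear speed of each of barrel_blue, barrel_red below 0.03 m/s and contact force between each of barrel_blue, barrel_red, seal and the fingers below 0.2 N and x of barrel_red in the frame of mat between -0.1 and 0.1 m and y of barrel_red in the frame of mat between -0.065 and 0.065 m and horizontal distance between casting and kit_box below 0.06 m and z of casting in the frame of kit_box below 0.011 m and linear speed of each of casting, seal below 0.02 m/s and horizontal distance between seal and casting below 0.012 m and z of seal in the frame of casting between 0.038 and 0.047 m and angle between seal's own z axis and vertical below 0.12 rad), for 0.2 s.
At the end, for the whole second after the job is handed in: Each barrel upright (0.1 rad) on the pad of its own colour, centres within 12 mm; casting flat (0.1 rad) on the box floor, within 60 mm of the box centre; seal flat (0.12 rad) on the casting hub, centres within 12 mm; all released and at rest (horizontal distance between barrel_blue and pad_blue below 0.012 m and z of barrel_blue in the frame of pad_blue below 0.01 m and angle between each of barrel_blue, barrel_red, casting's own z axis and vertical below 0.1 rad and linear speed of each of barrel_blue, barrel_red, casting, seal below 0.02 m/s and horizontal distance between barrel_red and pad_red below 0.012 m and z of barrel_red in the frame of pad_red below 0.01 m and horizontal distance between casting and kit_box below 0.06 m and z of casting in the frame of kit_box below 0.011 m and horizontal distance between seal and casting below 0.012 m and z of seal in the frame of casting between 0.038 and 0.047 m and angle between seal's own z axis and vertical below 0.12 rad); the robot touches nothing.
It fails at once if a barrel is tipped over (more than 0.6 rad) (angle between any of barrel_blue, barrel_red's own z axis and vertical above 0.6 rad).
It also fails if it takes over 144 s, if anything falls off the work surface, if the arm or the gripper's body presses on something with over 40 N, if the wrist force passes 120 N, or if a joint passes its speed limit or range.

## Working session

There is one attempt and no reset: what is moved stays moved. The work goes in short steps, Python scripts to look and compute and a tool call to move; the robot and the scene stay as the last step left them, time stands still between calls to the robot, and variables do not carry over. Pictures are saved under pics/ and viewed, at most 14 in all, crops included, and the job is handed in when it is done.

Besides the shell and the picture viewer there is one more tool, called after "Call:" by a JSON object that holds its "fn" and its "kwargs". arm_command: Moves the arm, as the interface text tells. Shifts and turns lie within -1 to 1; 1 stands for 0.25 m of shift or 2 pi rad of turn. Its arguments: {"type":"object","properties":{"motion":{"type":"array","items":{"type":"array"}},"hand":{"type":"number"},"newtons":{"type":"number"}},"required":["motion"]}

```bash
ls; mkdir -p pics; python3 - <<'E'
from rig import robot
import cv2
s=robot.read_state();print({k:s[k] for k in('t','eef_pos','tool_rot','opening')})
for n in('top','scene'):
    c=robot.capture(n);cv2.imwrite(f'pics/{n}0.png',c['color'][...,::-1])
    print(n,c['camera_matrix'],c['cam_to_world'])
E
```

```text
pics
{'t': 0.0, 'eef_pos': array([0.2826069 , 0.55670287, 0.18886311]), 'tool_rot': array([ 3.13941992e+00, -7.68737480e-05, -4.70006316e-01]), 'opening': 0.08691679398625013}
top [[395.52098347   0.         321.45420516]
 [  0.         395.52098347 201.79856706]
 [  0.           0.           1.        ]] [[ 0.00987215 -0.98744785  0.15763654  0.4320854 ]
 [-0.99994669 -0.00927135  0.00454621  0.01638095]
 [-0.00302765 -0.15767302 -0.98748674  0.95203312]
 [ 0.          0.          0.          1.        ]]
scene [[431.59898553   0.         317.14373654]
 [  0.         431.59898553 204.60314804]
 [  0.           0.           1.        ]] [[ 0.75102645  0.35348497 -0.5576806   1.02787044]
 [ 0.66006966 -0.38103306  0.64739621 -0.53626188]
 [ 0.01635008 -0.85431972 -0.51949061  0.50904334]
 [ 0.          0.          0.          1.        ]]
```

View pics/top0.png

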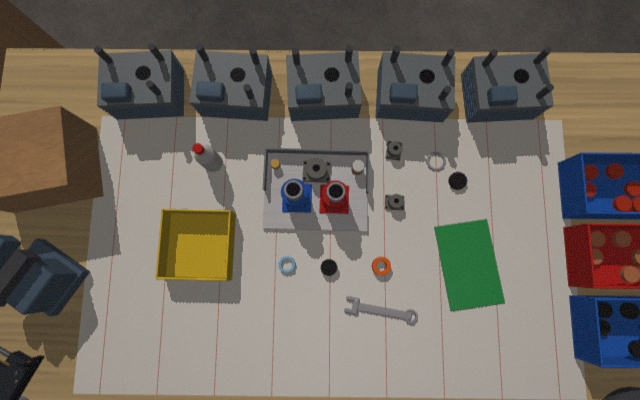

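View pics/scene0.png

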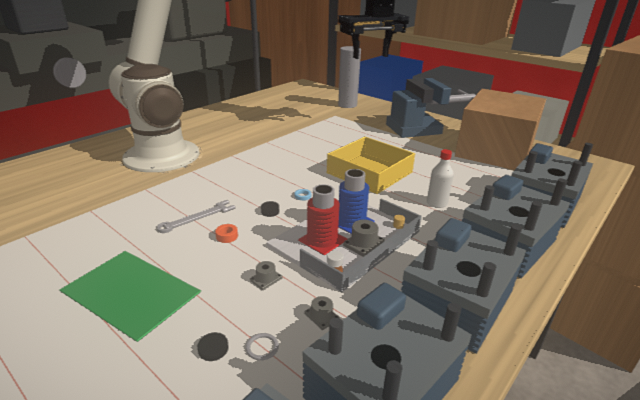

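The top view shows the bay (cols 265–368, rows 150–232) with the blue barrel at (293,190) and red at (336,192). The casting is at (317,168), box at (197,245), seal at (381,267) and mat at (470,265). Now I'll measure them.

```bash
cat > h.py <<'E'
from rig import robot
import numpy as np, cv2
def cloud(n):
    c=robot.capture(n); d=c['z_map']; K=c['camera_matrix']; T=c['cam_to_world']
    v,u=np.mgrid[:400,:640]
    p=np.stack([(u-K[0,2])/K[0,0]*d,(v-K[1,2])/K[1,1]*d,d],-1)@T[:3,:3].T+T[:3,3]
    p[d==0]=np.nan
    return c,p
def regs(n,t,k=4): return [r for r in robot.trace(n,t)[:k]]
def rect(q):
    (c,s,a)=cv2.minAreaRect((q[:,:2]*1000).astype(np.float32)); return np.round(c,1),np.round(s,1),round(a,1)
def circ(q):
    c,r=cv2.minEnclosingCircle((q[:,:2]*1000).astype(np.float32)); return np.round(c,1),round(r,1)
E
python3 - <<'E'
from h import *
c,p=cloud('top')
for t in('barrel_blue','barrel_red','pad_blue','pad_red','casting','bay','seal','kit_box','mat'):
    for r in regs('top',t):
        m=r['region']&~np.isnan(p[...,2]); q=p[m]
        if len(q)<5: continue
        zt=np.percentile(q[:,2],97); top=q[abs(q[:,2]-zt)<.006]; 
        z0=np.percentile(q[:,2],5); low=q[abs(q[:,2]-z0)<.006]
        print(t,round(r['score'],2),r['box'],len(q),'z',np.round([z0,zt],3),'top',circ(top),np.round(top[:,:2].mean(0)*1000,1),rect(top),'low',rect(low))
E
```

```text
barrel_blue 0.68 [281.6, 179.7, 23.2, 27.1] 676 z [0.044 0.127] top (array([591.9,  81.6]), 19.8) [591.7  81.2] (array([592.4,  81.2]), array([38.5, 37.9]), 45.6) low (array([573.2,  74.3]), array([18.5, 55.2]), 21.1)
barrel_red 0.87 [322.9, 180.5, 24.5, 31.3] 691 z [0.025 0.126] top (array([588.7,  -9.2]), 20.2) [588.6  -9.3] (array([588.1,  -9.5]), array([39. , 36.3]), 0.3) low (array([566. ,  -7.4]), array([50.1, 14. ]), 85.2)
pad_blue 0.56 [281.7, 183.7, 30.8, 27.6] 200 z [0.011 0.017] top (array([591.7,  80.6]), 46.0) [580.2  70.2] (array([591.8,  80.6]), array([69.2, 68.5]), 88.4) low (array([591.9,  80.5]), array([69.2, 68.5]), 88.2)
pad_red 0.57 [431.8, 219.6, 72.3, 92.9] 4768 z [0.002 0.008] top (array([ 437.4, -329.3]), 116.7) [ 436.4 -328.8] (array([ 438.5, -328.4]), array([202.5, 132.8]), 8.9) low (array([ 438.9, -330. ]), array([203.6, 135.6]), 8.6)
pad_red 0.22 [369.4, 259.2, 24.7, 15.7] 231 z [0.001 0.022] top (array([ 432.9, -120.2]), 21.8) [ 432.9 -120. ] (array([ 432.9, -120. ]), array([41.9, 41.9]), 32.5) low (array([ 438.5, -120. ]), array([35.9, 33.8]), 83.3)
cas
[... 1258 characters left out ...]
432.2, -122.6]), array([43.2, 21.7]), 85.1)
kit_box 0.84 [156.6, 207.4, 80.4, 72.3] 5354 z [0.003 0.056] top (array([476.2, 308.2]), 110.7) [474.5 311.5] (array([477.2, 309.4]), array([160.4, 160.3]), 89.3) low (array([480.2, 321.4]), array([184.7, 170. ]), 89.6)
mat 0.67 [435.8, 221.9, 69.7, 89.6] 4740 z [0.002 0.008] top (array([ 438.9, -328.5]), 114.8) [ 436.3 -328.8] (array([ 439.2, -329.2]), array([202.3, 132.8]), 9.3) low (array([ 439.4, -330.4]), array([203.6, 135.1]), 9.3)
mat 0.56 [370.7, 258.0, 23.2, 16.3] 182 z [0.013 0.022] top (array([ 431.9, -120.5]), 21.1) [ 432.2 -120.6] (array([ 432.2, -120.7]), array([39.2, 40.1]), 0.8) low (array([ 432.9, -119.5]), array([37., 42.]), 38.8)
```

```bash
cat >> h.py <<'E'
def plan(*wps):
    "wps: (x,y,z mm, yaw rad); prints, per leg, the scaled tool shift and turn from the pose before it"
    s=robot.read_state(); p=np.array(s['eef_pos'])*1000; a=s['tool_rot'][2]
    print('at',p.round(1),round(a,3),'t',s['t'],'open',round(s['opening'],4),'q',np.round(s['qpos'],2))
    for w in wps:
        d=np.array(w[:3])-p; c,n=np.cos(a),np.sin(a)
        t=-((w[3]-a+np.pi)%(2*np.pi)-np.pi)
        print(w,[np.round([(c*d[0]+n*d[1])/250,(n*d[0]-c*d[1])/250,-d[2]/250],3).tolist(),round(t/2/np.pi,4)])
        p=np.array(w[:3],float); a=w[3]
E
python3 -c "
from h import *
plan((380,365,200,-1.0),(480,165,200,-1.57),(589,-9.3,200,-1.57),(589,-9.3,97,-1.57))"
```

```text
at [282.9 557.3 189.9] -0.47 t 0.6 open 0.0869 q [ 1.36  0.38  0.01 -0.   -1.19 -0.26]
(380, 365, 200, -1.0) [[0.695, 0.51, -0.04], np.float64(0.0844)]
(480, 165, 200, -1.57) [[0.889, 0.096, -0.0], 0.0907]
(589, -9.3, 200, -1.57) [[0.698, -0.435, -0.0], -0.0]
(589, -9.3, 97, -1.57) [[0.0, -0.0, 0.412], -0.0]
```

Call:
{"fn": "arm_command", "kwargs": {"motion": [[[0.139,0.102,-0.01],0.017],[[0.278,0.204,-0.02],0.034],[[0.417,0.306,-0.03],0.051],[[0.556,0.408,-0.04],0.068],[[0.695,0.51,-0.04],0.0844]], "hand": 0, "newtons": 50}}

```text
t: 1.23
eef_pos: [0.3807, 0.3638, 0.2005]
tool_rot: [-3.141, 0.0, -1.003]
wrist_force: [0.3, -0.3, -0.5]
opening: 0.0868
grasp_force: 0.0
```

Call:
{"fn": "arm_command", "kwargs": {"motion": [[[0.178,0.019,0],0.018],[[0.356,0.038,0],0.036],[[0.533,0.058,0],0.054],[[0.711,0.077,0],0.073],[[0.889,0.096,0],0.0907]]}}

```text
t: 1.85
eef_pos: [0.4805, 0.1637, 0.2003]
tool_rot: [-3.141, 0.0, -1.573]
wrist_force: [0.3, -0.3, 0.1]
opening: 0.0873
grasp_force: 0.0
```

Call:
{"fn": "arm_command", "kwargs": {"motion": [[[0.18,-0.11,0],0],[[0.36,-0.22,0],0],[[0.54,-0.33,0],0],[[0.698,-0.435,0],0],[[0.698,-0.435,0],0]]}}

```text
t: 2.48
eef_pos: [0.5899, -0.0119, 0.1992]
tool_rot: [3.141, -0.0, -1.574]
wrist_force: [0.0, 0.1, 0.6]
opening: 0.087
grasp_force: 0.0
```

```bash
python3 - <<'E'
from h import *
plan((589,-9.3,97,-1.57))
c,p=cloud('wrist');cv2.imwrite('pics/w1.png',c['color'][...,::-1])
# necks, seen close by
z=p[...,2]; m=(abs(z-.1245)<.006)
n,l,st,ce=cv2.connectedComponentsWithStats(m.astype(np.uint8))
for i in range(1,n):
    if st[i,4]>150: print(st[i],circ(p[l==i]),rect(p[l==i]),np.round(p[l==i].mean(0)*1000,1))
E
```

```text
at [589.9 -11.9 199.2] -1.574 t 2.475 open 0.087 q [ 0.25  0.32 -0.07  0.   -1.19 -0.26]
(589, -9.3, 97, -1.57) [[-0.011, 0.004, 0.409], np.float64(-0.0007)]
[ 25 153  25  21 254] (array([821.7, -39.3]), 8.0) (array([818.6, -40. ]), array([ 8.7, 15.7]), 12.6) [817.7 -40.  124.6]
[ 302  171   48   48 1772] (array([589.4, -11.3]), 20.0) (array([589.6, -11.1]), array([39.2, 39. ]), 38.6) [589.6 -11.9 123.7]
[ 300  286   45   28 1046] (array([592.6,  80.1]), 20.0) (array([592.7,  85. ]), array([28.7, 39.3]), 89.2) [592.5  83.  123.7]
```

Call:
{"fn": "arm_command", "kwargs": {"motion": [[[-0.005,0.003,0.12],0],[[-0.005,0.003,0.24],0],[[-0.005,0.003,0.34],0],[[-0.005,0.003,0.404],0],[[-0.005,0.003,0.404],0]]}}

```text
t: 3.15
eef_pos: [0.5872, -0.0076, 0.0982]
tool_rot: [3.139, -0.0, -1.569]
wrist_force: [0.2, -0.0, 0.6]
opening: 0.0872
grasp_force: 0.0
```

Call:
{"fn": "arm_command", "kwargs": {"motion": [[[0,0,0],0],[[0,0,0],0],[[0,0,0],0],[[0,0,0],0],[[0,0,0],0]], "hand": 255, "newtons": 50}}

```text
t: 3.78
eef_pos: [0.5881, -0.0083, 0.099]
tool_rot: [-3.142, 0.0, -1.57]
wrist_force: [0.1, -0.0, -1.1]
opening: 0.045
grasp_force: 0.0
```

```bash
python3 - <<'E'
from h import *
s=robot.read_state();print(s['grasp_force'],s['wrist_force'])
plan((589,-10.5,175,-1.57),(550,-155,175,-1.57),(489,-321,175,-1.57),(489,-321,87.5,-1.57))
E
```

```text
0.0 [ 0.12938934 -0.04604505 -1.08847784]
at [588.1  -8.3  99. ] -1.57 t 3.775 open 0.045 q [ 0.26  0.4  -0.21  0.   -0.96 -0.26]
(589, -10.5, 175, -1.57) [[0.009, -0.003, -0.304], np.float64(-0.0)]
(550, -155, 175, -1.57) [[0.578, 0.156, -0.0], -0.0]
(489, -321, 175, -1.57) [[0.664, 0.245, -0.0], -0.0]
(489, -321, 87.5, -1.57) [[0.0, -0.0, 0.35], -0.0]
```

Call:
{"fn": "arm_command", "kwargs": {"motion": [[[0,0,0],0],[[0,0,0],0],[[0,0,0],0],[[0,0,0],0]]}}

```text
t: 4.28
eef_pos: [0.5881, -0.0082, 0.0989]
tool_rot: [3.142, -0.0, -1.57]
wrist_force: [-0.8, 0.5, 0.0]
opening: 0.0056
grasp_force: 0.0
```

Call:
{"fn": "arm_command", "kwargs": {"motion": [[[0,0,-0.04],0],[[0,0,-0.12],0],[[0,0,-0.2],0],[[0,0,-0.28],0],[[0,0,-0.3],0]]}}

```text
t: 4.9
eef_pos: [0.5892, -0.0081, 0.1761]
tool_rot: [-3.138, 0.001, -1.57]
wrist_force: [-1.0, -0.4, 0.5]
opening: 0.0006
grasp_force: 0.0
```

```bash
python3 - <<'E'
from h import *
out=[]
for n in('wrist','scene'):
    c=robot.capture(n);out.append(c['color'])
cv2.imwrite('pics/a2.png',np.vstack(out)[::1,:,::-1][:800,:640][:, :])
cv2.imwrite('pics/a2.png',cv2.resize(np.hstack(out),None,fx=.62,fy=.62)[...,::-1])
E
```

```text
(no output)
```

View pics/a2.png

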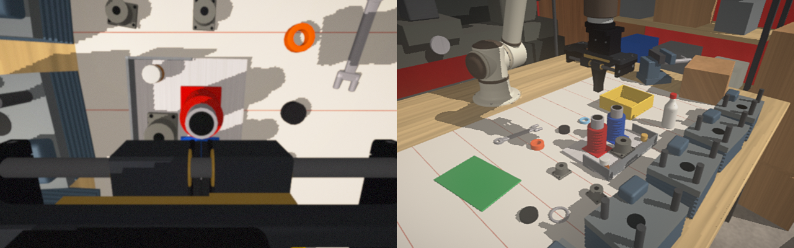

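The wrist view shows the fingers over the blue barrel's side, not over red, which is still standing at (125,75 in the half-size left frame). The reported TCP looks wrong, so I'll locate the fingers in depth.

```bash
python3 - <<'E'
from h import *
s=robot.read_state();print(s['eef_pos'],s['tool_rot'],s['qpos'])
for n in('wrist','top','scene'):
    c,p=cloud(n)
    print(n,'cam',c['cam_to_world'].round(3).tolist())
    z=p[...,2]; m=(z>.135)&(z<.3)&(p[...,0]<.75)&(p[...,0]>.3)&(abs(p[...,1])<.35)
    q=p[m]
    if len(q)<5: print('none');continue
    for a in np.arange(.14,.3,.02):
        k=q[(q[:,2]>=a)&(q[:,2]<a+.02)]
        if len(k)>5: print(round(a,2),len(k),'min',(k.min(0)*1000).round(),'max',(k.max(0)*1000).round(),'med',(np.median(k,0)*1000).round())
    b=p[(z>.115)&(z<.13)&(p[...,0]<.65)&(p[...,0]>.5)]
    print('necks',len(b),(b.min(0)*1000).round(),(b.max(0)*1000).round())
E
```

```text
[ 0.58829032 -0.00810987  0.17460787] [-3.14032400e+00  4.90721557e-04 -1.56999358e+00] [ 2.61191281e-01  3.33069692e-01 -1.09815918e-01 -1.63419577e-04
 -1.12655850e+00 -2.60318708e-01]
wrist cam [[-1.0, -0.003, 0.002, 0.589], [-0.002, 0.967, 0.254, -0.079], [-0.002, 0.254, -0.967, 0.369], [0.0, 0.0, 0.0, 1.0]]
0.2 365 min [580. -22. 205.] max [598. -19. 220.] med [589. -20. 214.]
0.22 556 min [581. -22. 220.] max [597. -15. 239.] med [589. -20. 229.]
0.24 781 min [583. -21. 240.] max [595.  -1. 259.] med [589.  -8. 256.]
0.26 1472 min [503. -47. 263.] max [676.  15. 280.] med [584. -25. 279.]
0.28 30286 min [503. -48. 280.] max [676.  12. 300.] med [592. -41. 293.]
necks 2220 [570. -31. 115.] [609.  87. 126.]
top cam [[0.01, -0.987, 0.158, 0.432], [-1.0, -0.009, 0.005, 0.016], [-0.003, -0.158, -0.987, 0.952], [0.0, 0.0, 0.0, 1.0]]
0.28 318 min [525. -46. 280.] max [588.  29. 300.] med [555.  -3. 297.]
necks 648 [563. -28. 115.] [650. 709. 130.]
scene cam [[0.751, 0.353, -0.558, 1.028], [0.66, -0.381, 0.647, -0.536], [0.016, -0.854, -0.519, 0.509], [0.0, 0.0, 0.0, 1.0]]
0.2 111 min [577. -21. 207.] max [597.   3. 220.] med [595. -16. 214.]
0.22 179 min [576. -21. 220.] max [600.   4. 240.] med [595. -16. 230.]
0.24 231 min [571. -20. 240.] max [603.   3. 260.] med [593. -17. 251.]
0.26 210 min [501. -45. 260.] max [674.  28. 280.] med [603. -18. 269.]
0.28 1360 min [499. -47. 280.] max [679.  29. 300.] med [614. -39. 291.]
necks 645 [569. -29. 115.] [650. 569. 130.]
```

Call:
{"fn": "arm_command", "kwargs": {"motion": [[[0,0,0],0],[[0,0,0],0],[[0,0,0],0],[[0,0,0],0],[[0,0,0],0]], "hand": 0}}

```text
t: 5.78
eef_pos: [0.5881, -0.0082, 0.174]
tool_rot: [-3.142, -0.0, -1.57]
wrist_force: [0.3, 0.0, -0.6]
opening: 0.0425
grasp_force: 0.0
```

Call:
{"fn": "arm_command", "kwargs": {"motion": [[[0,0,0],0],[[0,0,0],0],[[0,0,0],0],[[0,0,0],0],[[0,0,0],0]]}}

```text
t: 6.4
eef_pos: [0.5881, -0.0082, 0.174]
tool_rot: [-3.142, 0.0, -1.57]
wrist_force: [0.5, -0.2, -0.7]
opening: 0.0856
grasp_force: 0.0
```

```bash
cat >> h.py <<'E'
def fingers():
    s=robot.read_state(); e=s['eef_pos']; print('tcp',e.round(4),'open',round(s['opening'],4),'F',s['wrist_force'].round(1))
    for n in('wrist','scene'):
        c,p=cloud(n); q=p[(p[...,2]>.14)&(np.hypot(p[...,0]-e[0],p[...,1]-e[1])<.075)]
        for nm,k in(('lowest',q),):
            k=k[k[:,2]<k[:,2].min()+.012]
            print(n,(k.min(0)*1000).round(1),(k.max(0)*1000).round(1),len(k))
        b=q[q[:,2]>.2]; print(' hist',np.histogram(q[:,2],np.arange(.15,.31,.01)))
E
python3 -c "
from h import *
fingers()"
```

```text
tcp [ 0.5881 -0.0082  0.174 ] open 0.0856 F [ 0.5 -0.2 -0.7]
wrist [536.9 -21.6 205.2] [640.3  -5.2 217.2] 612
 hist (array([    0,     0,     0,     0,     0,   222,   540,   546,   580,
         328,  1509,  1015,  1217,  4743, 26092]), array([0.15, 0.16, 0.17, 0.18, 0.19, 0.2 , 0.21, 0.22, 0.23, 0.24, 0.25,
       0.26, 0.27, 0.28, 0.29, 0.3 ]))
scene [535.  -20.9 207.1] [640.1   2.4 219. ] 138
 hist (array([  0,   0,   0,   0,   0,  26, 123, 126, 133, 143, 172, 113,  50,
       204, 387]), array([0.15, 0.16, 0.17, 0.18, 0.19, 0.2 , 0.21, 0.22, 0.23, 0.24, 0.25,
       0.26, 0.27, 0.28, 0.29, 0.3 ]))
```

The fingertips show at z≈0.204 while the state says 0.174, so the true tip is about 30 mm above the reported one. I'll work with that offset.

Call:
{"fn": "arm_command", "kwargs": {"motion": [[[0.006,0.003,0.12],0],[[0.006,0.003,0.24],0],[[0.006,0.003,0.34],0],[[0.006,0.003,0.42],0],[[0.006,0.003,0.42],0]]}}

```text
t: 7.12
eef_pos: [0.5861, -0.01, 0.0674]
tool_rot: [3.138, -0.001, -1.57]
wrist_force: [0.5, -0.7, 0.2]
opening: 0.087
grasp_force: 0.0
```

Call:
{"fn": "arm_command", "kwargs": {"motion": [[[0,0,0],0],[[0,0,0],0],[[0,0,0],0],[[0,0,0],0],[[0,0,0],0]], "hand": 255, "newtons": 50}}

```text
t: 7.75
eef_pos: [0.5874, -0.0097, 0.0691]
tool_rot: [-3.141, 0.0, -1.57]
wrist_force: [-0.2, -0.5, -0.5]
opening: 0.0448
grasp_force: 0.0
```

Call:
{"fn": "arm_command", "kwargs": {"motion": [[[0,0,0],0],[[0,0,0],0],[[0,0,0],0]]}}

```text
t: 8.12
eef_pos: [0.5882, -0.0096, 0.0693]
tool_rot: [-3.14, 0.0, -1.57]
wrist_force: [2.2, -1.0, 1.0]
opening: 0.0395
grasp_force: 50.0
```

```bash
python3 - <<'E'
from h import *
s=robot.read_state();print(s['eef_pos'],s['grasp_force'],s['wrist_force'],s['opening'])
c=robot.capture('scene');cv2.imwrite('pics/a3.png',cv2.resize(c['color'][40:280,230:470],None,fx=2,fy=2)[...,::-1])
E
```

```text
[ 0.58816259 -0.00961776  0.06926186] 49.98437114059925 [ 2.18046171 -1.00933512  0.95626543] 0.03947479700509128
```

View pics/a3.png

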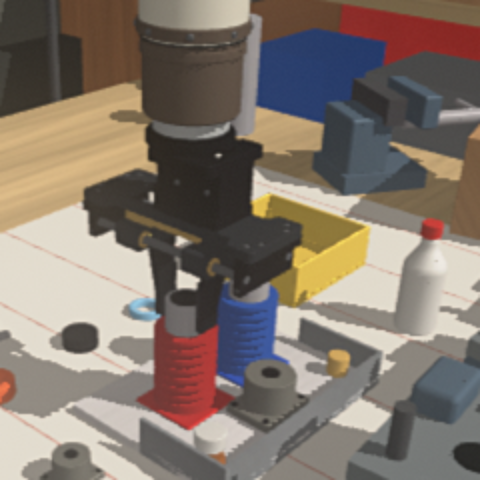

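The red barrel's neck is held between the fingertips (opening 39.5 mm, 50 N). Lift and carry it to the mat.

Call:
{"fn": "arm_command", "kwargs": {"motion": [[[0,0,-0.04],0],[[0,0,-0.12],0],[[0,0,-0.2],0],[[0,0,-0.28],0],[[0,0,-0.32],0]]}}

```text
t: 8.8
eef_pos: [0.5865, -0.0097, 0.1493]
tool_rot: [3.14, 0.0, -1.57]
wrist_force: [-0.2, 0.0, -4.6]
opening: 0.0391
grasp_force: 50.0
```

Call:
{"fn": "arm_command", "kwargs": {"motion": [[[0.06,0.02,0],0],[[0.18,0.06,0],0],[[0.34,0.11,0],0],[[0.5,0.16,0],0],[[0.62,0.2,0],0]]}}

```text
t: 9.43
eef_pos: [0.5349, -0.1667, 0.1474]
tool_rot: [3.137, 0.001, -1.572]
wrist_force: [0.4, 0.2, -4.5]
opening: 0.0393
grasp_force: 50.0
```

Call:
{"fn": "arm_command", "kwargs": {"motion": [[[0.12,0.04,0],0],[[0.28,0.09,0],0],[[0.44,0.14,0],0],[[0.56,0.18,0],0],[[0.62,0.2,0],0]]}}

```text
t: 10.05
eef_pos: [0.4852, -0.3211, 0.1474]
tool_rot: [3.138, 0.002, -1.573]
wrist_force: [0.3, -0.3, -4.7]
opening: 0.039
grasp_force: 50.0
```

```bash
python3 - <<'E'
from h import *
s=robot.read_state();print(s['grasp_force'],s['wrist_force'],s['opening'],s['ft_torque'])
plan((489,-321,60,-1.57))
c=robot.capture('scene');cv2.imwrite('pics/a4.png',cv2.resize(c['color'][40:400,0:400],None,fx=1.5,fy=1.5)[...,::-1])
E
```

```text
49.975450336933136 [ 0.34406789 -0.34528077 -4.69051657] 0.03899201619378901 [ 0.14984664 -0.09002848 -0.01737629]
at [ 485.2 -321.1  147.4] -1.573 t 10.05 open 0.039 q [-0.31  0.35 -0.16 -0.   -1.07  0.31]
(489, -321, 60, -1.57) [[-0.001, -0.015, 0.35], np.float64(-0.0004)]
```

View pics/a4.png

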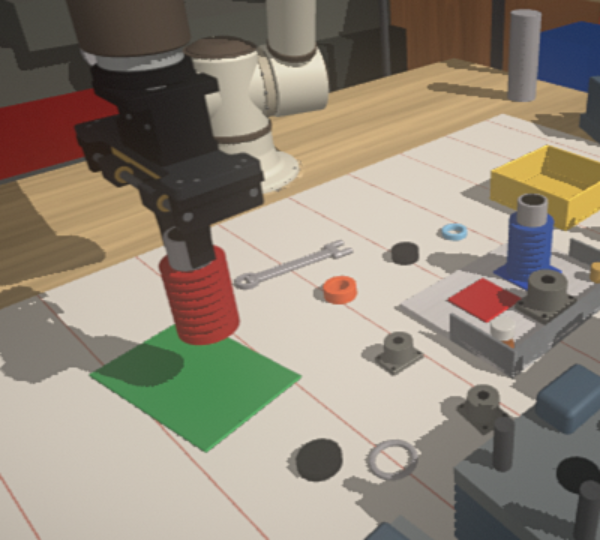

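The barrel has swung by several degrees about the pad axis. I'll lower it slowly so the mat squares it up, and carry the next one along the closing axis.

Call:
{"fn": "arm_command", "kwargs": {"motion": [[[0,-0.008,0.08],0],[[0,-0.015,0.16],0],[[0,-0.015,0.22],0],[[0,-0.015,0.27],0],[[0,-0.015,0.29],0]]}}

```text
t: 10.72
eef_pos: [0.491, -0.3195, 0.0756]
tool_rot: [3.14, 0.0, -1.57]
wrist_force: [0.4, 0.5, -4.3]
opening: 0.0389
grasp_force: 50.0
```

Call:
{"fn": "arm_command", "kwargs": {"motion": [[[0,0,0.012],0],[[0,0,0.024],0],[[0,0,0.036],0],[[0,0,0.048],0],[[0,0,0.056],0]]}}

```text
t: 11.35
eef_pos: [0.4913, -0.3198, 0.0623]
tool_rot: [3.142, 0.0, -1.57]
wrist_force: [0.5, -0.1, -4.6]
opening: 0.0391
grasp_force: 50.0
```

```bash
cat >> h.py <<'E'
def tilt(color):
    "barrel axis from coloured fin points + neck, seen by the scene camera: circle-centre per height slice"
    c,p=cloud('scene'); h=cv2.cvtColor(c['color'],cv2.COLOR_RGB2HSV)
    m=(h[...,1]>110)&(h[...,2]>40)&(((h[...,0]<8)|(h[...,0]>172)) if color=='red' else ((h[...,0]>105)&(h[...,0]<130)))
    m&=(p[...,2]>.012)&(p[...,2]<.25)&(p[...,0]<.66)&(p[...,0]>.33)&(abs(p[...,1])<.45)
    n,l,st,_=cv2.connectedComponentsWithStats(m.astype(np.uint8)); i=1+st[1:,4].argmax(); q=p[l==i]*1000
    from scipy.optimize import least_squares
    def f(v):
        a=np.array([v[2],v[3],1]);a/=np.linalg.norm(a); d=q-np.array([v[0],v[1],q[:,2].mean()])
        return np.linalg.norm(d-np.outer(d@a,a),axis=1)-29
    r=least_squares(f,[*(q[:,:2].mean(0)-[0,0]+[-10,10]),0,0],loss='soft_l1',f_scale=2)
    v=r.x; zm=q[:,2].mean()
    print(color,'n',len(q),'z',q[:,2].min().round(1),q[:,2].max().round(1),'centre',v[:2].round(1),'tilt dx/dz,dy/dz',v[2:].round(3),'foot xy',(v[:2]-v[2:]*(zm-q[:,2].min())).round(1))
E
python3 - <<'E'
from h import *
s=robot.read_state();print(s['eef_pos'],s['grasp_force'],s['wrist_force'],s['opening'],s['ft_torque'])
tilt('red');tilt('blue')
E
```

```text
[ 0.49132914 -0.31981796  0.06230645] 49.98055486008525 [ 0.46309382 -0.13706689 -4.59850852] 0.039055748873687963 [ 0.03572587 -0.07629506  0.00469413]
red n 1816 z 12.0 116.8 centre [ 489.4 -318. ] tilt dx/dz,dy/dz [-0.02  0.01] foot xy [ 490.3 -318.5]
blue n 536 z 12.1 97.1 centre [589.6  81.1] tilt dx/dz,dy/dz [-0.014  0.044] foot xy [590.3  79. ]
```

Call:
{"fn": "arm_command", "kwargs": {"motion": [[[0,0,0.006],0],[[0,0,0.01],0],[[0,0,0.013],0],[[0,0,0.013],0]]}}

```text
t: 11.95
eef_pos: [0.4914, -0.3198, 0.0593]
tool_rot: [-3.141, -0.0, -1.57]
wrist_force: [0.9, -0.6, -4.3]
opening: 0.0394
grasp_force: 50.0
```

Call:
{"fn": "arm_command", "kwargs": {"motion": [[[0,0,0],0],[[0,0,0],0],[[0,0,0],0],[[0,0,0],0],[[0,0,0],0]], "hand": 0}}

```text
t: 12.58
eef_pos: [0.4915, -0.3198, 0.0593]
tool_rot: [-3.141, -0.0, -1.57]
wrist_force: [0.7, -0.6, -0.7]
opening: 0.0808
grasp_force: 0.0
```

Call:
{"fn": "arm_command", "kwargs": {"motion": [[[0,0,-0.03],0],[[0,0,-0.1],0],[[0,0,-0.25],0],[[0,0,-0.4],0],[[0,0,-0.45],0]]}}

```text
t: 13.2
eef_pos: [0.4927, -0.3204, 0.175]
tool_rot: [-3.136, -0.002, -1.57]
wrist_force: [-0.2, 0.2, -0.5]
opening: 0.087
grasp_force: 0.0
```

```bash
python3 - <<'E'
from h import *
tilt('red')
plan((540,-120,175,-1.0),(592,81,175,-0.45),(592,81,69.3,-.45))
E
```

```text
red n 1738 z 12.0 98.2 centre [ 489.7 -318.2] tilt dx/dz,dy/dz [-0.011  0.003] foot xy [ 490.2 -318.3]
at [ 492.8 -320.5  175.3] -1.57 t 13.25 open 0.0872 q [-0.3   0.33 -0.11  0.   -1.12  0.3 ]
(540, -120, 175, -1.0) [[-0.802, -0.19, 0.001], np.float64(-0.0907)]
(592, 81, 175, -0.45) [[-0.564, -0.609, -0.0], -0.0875]
(592, 81, 69.3, -0.45) [[0.0, -0.0, 0.423], -0.0]
```

Call:
{"fn": "arm_command", "kwargs": {"motion": [[[-0.16,-0.038,0],-0.018],[[-0.32,-0.076,0],-0.036],[[-0.48,-0.114,0],-0.054],[[-0.64,-0.152,0],-0.073],[[-0.802,-0.19,0],-0.0907]]}}

```text
t: 13.88
eef_pos: [0.538, -0.1179, 0.1703]
tool_rot: [3.14, 0.002, -0.997]
wrist_force: [0.6, -0.4, 0.5]
opening: 0.0872
grasp_force: 0.0
```

Call:
{"fn": "arm_command", "kwargs": {"motion": [[[-0.113,-0.122,0],-0.0175],[[-0.226,-0.244,0],-0.035],[[-0.339,-0.366,0],-0.0525],[[-0.452,-0.488,0],-0.07],[[-0.564,-0.609,0],-0.0875]]}}

```text
t: 14.5
eef_pos: [0.59, 0.0829, 0.1702]
tool_rot: [3.14, 0.002, -0.447]
wrist_force: [1.5, -0.6, -0.8]
opening: 0.0869
grasp_force: 0.0
```

Call:
{"fn": "arm_command", "kwargs": {"motion": [[[0,0,0.04],0],[[0,0,0.08],0],[[0,0,0.08],0]]}}

```text
t: 14.88
eef_pos: [0.5893, 0.0803, 0.1499]
tool_rot: [3.139, 0.003, -0.452]
wrist_force: [0.6, -0.3, 0.5]
opening: 0.0867
grasp_force: 0.0
```

```bash
python3 -c "
from h import *
plan((592,81,69.3,-.45))"
```

```text
at [589.3  80.3 149.9] -0.452 t 14.875 open 0.0867 q [ 0.41  0.37 -0.12 -0.   -1.08  0.71]
(592, 81, 69.3, -0.45) [[0.008, -0.007, 0.322], np.float64(-0.0003)]
```

Call:
{"fn": "arm_command", "kwargs": {"motion": [[[0.008,-0.007,0.1],0],[[0.008,-0.007,0.2],0],[[0.008,-0.007,0.28],0],[[0.008,-0.007,0.322],0],[[0.008,-0.007,0.322],0]]}}

```text
t: 15.5
eef_pos: [0.5929, 0.0816, 0.0709]
tool_rot: [3.141, 0.001, -0.451]
wrist_force: [0.0, -0.7, -0.4]
opening: 0.0872
grasp_force: 0.0
```

Call:
{"fn": "arm_command", "kwargs": {"motion": [[[0.008,-0.002,0],0],[[0.008,-0.002,0],0],[[0.008,-0.002,0],0],[[0.008,-0.002,0],0],[[0.008,-0.002,0],0]], "hand": 255, "newtons": 50}}

```text
t: 16.12
eef_pos: [0.5952, 0.082, 0.0713]
tool_rot: [-3.141, -0.0, -0.45]
wrist_force: [-0.2, 0.7, 0.1]
opening: 0.0449
grasp_force: 0.0
```

Call:
{"fn": "arm_command", "kwargs": {"motion": [[[0,0,0],0],[[0,0,0],0],[[0,0,0],0]]}}

```text
t: 16.5
eef_pos: [0.595, 0.0815, 0.0713]
tool_rot: [3.141, 0.0, -0.45]
wrist_force: [-1.5, -2.1, 1.8]
opening: 0.0391
grasp_force: 50.0
```

```bash
python3 -c "
from h import *
plan((592,81,150,-.45),(490,-128,150,-.45),(389,-337,150,-.45),(389,-337,59.3,-.45))"
```

```text
at [595.   81.5  71.3] -0.45 t 16.5 open 0.0391 q [ 0.41  0.45 -0.21  0.   -0.91  0.71]
(592, 81, 150, -0.45) [[-0.01, 0.007, -0.315], np.float64(-0.0001)]
(490, -128, 150, -0.45) [[-0.004, 0.93, -0.0], -0.0]
(389, -337, 150, -0.45) [[-0.0, 0.928, -0.0], -0.0]
(389, -337, 59.3, -0.45) [[0.0, -0.0, 0.363], -0.0]
```

Call:
{"fn": "arm_command", "kwargs": {"motion": [[[0,0,-0.04],0],[[0,0,-0.12],0],[[0,0,-0.2],0],[[0,0,-0.28],0],[[0,0,-0.32],0]]}}

```text
t: 17.12
eef_pos: [0.5954, 0.0825, 0.1518]
tool_rot: [-3.14, -0.0, -0.45]
wrist_force: [-0.7, 0.4, -5.9]
opening: 0.0389
grasp_force: 50.0
```

Call:
{"fn": "arm_command", "kwargs": {"motion": [[[0,0.08,0],0],[[0,0.22,0],0],[[0,0.38,0],0],[[0,0.55,0],0],[[0,0.72,0],0]]}}

```text
t: 17.75
eef_pos: [0.5146, -0.0817, 0.1501]
tool_rot: [3.141, 0.002, -0.451]
wrist_force: [-0.2, 1.0, -4.8]
opening: 0.0387
grasp_force: 50.0
```

Call:
{"fn": "arm_command", "kwargs": {"motion": [[[0,0.17,0],0],[[0,0.34,0],0],[[0,0.51,0],0],[[0,0.68,0],0],[[0,0.8,0],0]]}}

```text
t: 18.38
eef_pos: [0.4272, -0.2614, 0.1502]
tool_rot: [-3.142, 0.003, -0.452]
wrist_force: [0.3, 0.1, -4.7]
opening: 0.0387
grasp_force: 50.0
```

```bash
python3 -c "
from h import *
print(robot.read_state()['grasp_force'])
plan((390,-337,150,-.45),(390,-337,61.3,-.45))"
```

```text
49.98254835605621
at [ 427.2 -261.4  150.2] -0.452 t 18.375 open 0.0387 q [-0.22  0.21 -0.35 -0.   -1.01  1.34]
(390, -337, 150, -0.45) [[-0.002, 0.337, 0.001], np.float64(-0.0004)]
(390, -337, 61.3, -0.45) [[0.0, -0.0, 0.355], -0.0]
```

Call:
{"fn": "arm_command", "kwargs": {"motion": [[[0,0.12,0],0],[[0,0.24,0],0],[[0,0.32,0],0],[[0,0.337,0],0],[[0,0.337,0],0]]}}

```text
t: 19.0
eef_pos: [0.3923, -0.3358, 0.1506]
tool_rot: [-3.141, 0.001, -0.451]
wrist_force: [-0.0, -0.2, -4.1]
opening: 0.0393
grasp_force: 50.0
```

Call:
{"fn": "arm_command", "kwargs": {"motion": [[[0,0,0.08],0],[[0,0,0.16],0],[[0,0,0.24],0],[[0,0,0.3],0],[[0,0,0.32],0]]}}

```text
t: 19.62
eef_pos: [0.3928, -0.3354, 0.0702]
tool_rot: [3.142, 0.002, -0.45]
wrist_force: [-0.6, -0.9, -5.5]
opening: 0.039
grasp_force: 50.0
```

Call:
{"fn": "arm_command", "kwargs": {"motion": [[[0,0,0.01],0],[[0,0,0.015],0],[[0,0,0.02],0],[[0,0,0.02],0]]}}

```text
t: 20.12
eef_pos: [0.3933, -0.3361, 0.0664]
tool_rot: [-3.142, -0.0, -0.45]
wrist_force: [0.5, -0.0, -5.0]
opening: 0.039
grasp_force: 50.0
```

```bash
python3 -c "
from h import *
tilt('blue')
plan((390,-337,61.3,-.45))"
```

```text
blue n 1421 z 12.2 103.2 centre [ 388.3 -334.3] tilt dx/dz,dy/dz [-0.01   0.021] foot xy [ 388.7 -335.3]
at [ 393.3 -336.1   66.4] -0.45 t 20.175 open 0.0389 q [-0.39  0.33 -0.42  0.   -0.82  1.51]
(390, -337, 61.3, -0.45) [[-0.01, 0.009, 0.021], np.float64(-0.0001)]
```

Call:
{"fn": "arm_command", "kwargs": {"motion": [[[0,0,0.008],0],[[0,0,0.015],0],[[0,0,0.02],0],[[0,0,0.02],0]]}}

```text
t: 20.68
eef_pos: [0.3932, -0.3361, 0.0612]
tool_rot: [3.141, 0.0, -0.45]
wrist_force: [0.3, -0.2, -4.0]
opening: 0.039
grasp_force: 50.0
```

Call:
{"fn": "arm_command", "kwargs": {"motion": [[[0,0,0],0],[[0,0,0],0],[[0,0,0],0],[[0,0,0],0],[[0,0,0],0]], "hand": 0}}

```text
t: 21.3
eef_pos: [0.3933, -0.3361, 0.0613]
tool_rot: [3.142, -0.0, -0.45]
wrist_force: [-0.1, 0.2, -0.5]
opening: 0.0809
grasp_force: 0.0
```

Call:
{"fn": "arm_command", "kwargs": {"motion": [[[0,0,-0.03],0],[[0,0,-0.1],0],[[0,0,-0.25],0],[[0,0,-0.4],0],[[0,0,-0.45],0]]}}

```text
t: 21.92
eef_pos: [0.3945, -0.3367, 0.1767]
tool_rot: [3.141, -0.006, -0.45]
wrist_force: [-0.1, 0.7, -0.2]
opening: 0.0869
grasp_force: 0.0
```

```bash
python3 - <<'E'
from h import *
tilt('blue');tilt('red')
c,p=cloud('top')
m=np.zeros((400,640),bool); z=p[...,2]
x,y=p[...,0],p[...,1]
hub=(abs(z-.0545)<.006)&(x>.62)&(x<.7)&(abs(y-.035)<.05); print('casting hub',circ(p[hub]),p[hub].mean(0)*1000)
fl=(z>.012)&(z<.03)&(x>.61)&(x<.7)&(abs(y-.035)<.05); print('flange',rect(p[fl]))
h=cv2.cvtColor(c['color'],cv2.COLOR_RGB2HSV)
r=(h[...,1]>120)&((h[...,0]<8)|(h[...,0]>172))&(x>.53)&(x<.65)&(abs(y+.01)<.07)&(z<.03); print('padred',rect(p[r]))
b=(h[...,1]>120)&(h[...,0]>105)&(h[...,0]<130)&(x>.53)&(x<.65)&(abs(y-.08)<.07)&(z<.03); print('padblue',rect(p[b]))
cv2.imwrite('pics/a5.png',c['color'][...,::-1])
plan((440,-125,175,-.25),(560,20,175,-.025),(656.8,34.3,100,-.025),(656.8,34.3,-6,-.025))
E
```

```text
blue n 677 z 44.2 87.0 centre [ 387.7 -335. ] tilt dx/dz,dy/dz [-0.026  0.003] foot xy [ 388.5 -335.1]
red n 1746 z 12.0 97.6 centre [ 489.7 -318.1] tilt dx/dz,dy/dz [-0.012  0.005] foot xy [ 490.2 -318.3]
casting hub (array([657.1,  34.2]), 24.7) [656.72419129  34.32858037  52.27079517]
flange (array([654.1,  35.5]), array([88.2, 99.1]), 0.2)
padred (array([589.4,  -9.3]), array([67.9, 68.5]), 89.9)
padblue (array([591.7,  80.8]), array([68.2, 68.3]), 89.0)
at [ 393.  -335.8  173.6] -0.451 t 22.075 open 0.0869 q [-0.39  0.21 -0.28 -0.   -1.08  1.51]
(440, -125, 175, -0.25) [[-0.198, -0.841, -0.006], np.float64(-0.0319)]
(560, 20, 175, -0.025) [[0.322, -0.681, -0.0], -0.0358]
(656.8, 34.3, 100, -0.025) [[0.386, -0.067, 0.3], -0.0]
(656.8, 34.3, -6, -0.025) [[0.0, -0.0, 0.424], -0.0]
```

View pics/a5.png

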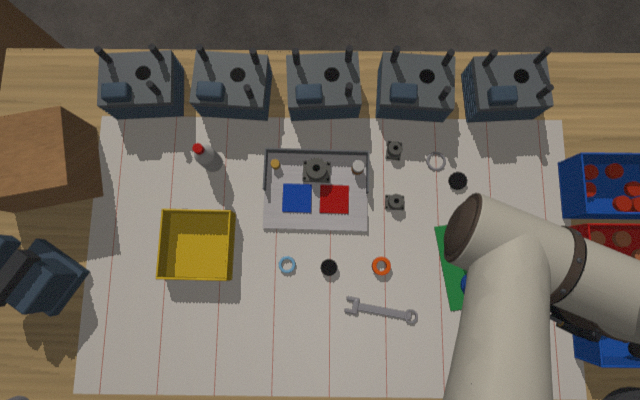

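Both barrels stand on the mat, and the bay holds only the casting (317,168), the two bare pads and the two corner parts. Going for the casting.

Call:
{"fn": "arm_command", "kwargs": {"motion": [[[-0.04,-0.17,0],-0.0064],[[-0.08,-0.34,0],-0.0128],[[-0.12,-0.5,0],-0.019],[[-0.16,-0.67,0],-0.0255],[[-0.198,-0.841,0],-0.0319]]}}

```text
t: 22.7
eef_pos: [0.4391, -0.1238, 0.172]
tool_rot: [3.141, 0.004, -0.249]
wrist_force: [1.1, 0.3, 1.1]
opening: 0.087
grasp_force: 0.0
```

Call:
{"fn": "arm_command", "kwargs": {"motion": [[[0.064,-0.136,0],-0.007],[[0.128,-0.272,0],-0.014],[[0.193,-0.408,0],-0.021],[[0.257,-0.545,0],-0.029],[[0.322,-0.681,0],-0.0358]]}}

```text
t: 23.32
eef_pos: [0.5597, 0.0207, 0.1715]
tool_rot: [3.141, 0.004, -0.024]
wrist_force: [-0.1, -0.5, -0.1]
opening: 0.0869
grasp_force: 0.0
```

Call:
{"fn": "arm_command", "kwargs": {"motion": [[[0.13,-0.022,0.07],0],[[0.26,-0.044,0.15],0],[[0.386,-0.067,0.24],0],[[0.386,-0.067,0.3],0],[[0.386,-0.067,0.3],0]]}}

```text
t: 23.95
eef_pos: [0.6547, 0.0336, 0.0954]
tool_rot: [3.14, 0.007, -0.025]
wrist_force: [-0.2, 0.1, 0.8]
opening: 0.087
grasp_force: 0.0
```

```bash
python3 - <<'E'
from h import *
plan((656.8,34.3,-4,-.025))
c,p=cloud('wrist'); q=p[(abs(p[...,2]-.052)<.005)&(abs(p[...,0]-.657)<.04)&(abs(p[...,1]-.034)<.04)]
if len(q): print(circ(q),q.mean(0)*1000,len(q))
E
```

```text
at [654.7  33.6  95.4] -0.025 t 23.95 open 0.087 q [ 0.3   0.51 -0.03 -0.   -1.03  1.25]
(656.8, 34.3, -4, -0.025) [[0.009, -0.003, 0.398], np.float64(-0.0001)]
(array([658.9,  32.8]), 24.9) [659.72680993  32.72234225  51.40300695] 3497
```

Call:
{"fn": "arm_command", "kwargs": {"motion": [[[0.009,-0.003,0.12],0],[[0.009,-0.003,0.24],0],[[0.009,-0.003,0.34],0],[[0.009,-0.003,0.395],0],[[0.009,-0.003,0.395],0]]}}

```text
t: 24.62
eef_pos: [0.6589, 0.0348, 0.0001]
tool_rot: [3.141, 0.001, -0.025]
wrist_force: [0.6, -0.2, 0.0]
opening: 0.0869
grasp_force: 0.0
```

Call:
{"fn": "arm_command", "kwargs": {"motion": [[[0,0,0],0],[[0,0,0],0],[[0,0,0],0],[[0,0,0],0],[[0,0,0],0]], "hand": 255, "newtons": 50}}

```text
t: 25.25
eef_pos: [0.6594, 0.0348, 0.0001]
tool_rot: [3.141, -0.0, -0.025]
wrist_force: [-0.8, 1.0, 0.2]
opening: 0.049
grasp_force: 50.0
```

Call:
{"fn": "arm_command", "kwargs": {"motion": [[[0,0,0],0],[[0,0,0],0]]}}

```text
t: 25.5
eef_pos: [0.6594, 0.0348, 0.0001]
tool_rot: [3.141, -0.0, -0.025]
wrist_force: [-0.7, 0.3, 1.9]
opening: 0.0488
grasp_force: 50.0
```

```bash
python3 -c "
from h import *
plan((657,34,100,-.025),(567,171,110,-.025),(477,309.5,110,-.025),(477,309.5,-8,-.025))"
```

```text
at [6.594e+02 3.480e+01 1.000e-01] -0.025 t 25.5 open 0.0488 q [ 0.3   0.62 -0.12  0.   -0.84  1.25]
(657, 34, 100, -0.025) [[-0.01, 0.003, -0.399], np.float64(0.0)]
(567, 171, 110, -0.025) [[-0.374, -0.539, -0.04], -0.0]
(477, 309.5, 110, -0.025) [[-0.374, -0.545, -0.0], -0.0]
(477, 309.5, -8, -0.025) [[0.0, -0.0, 0.472], -0.0]
```

Call:
{"fn": "arm_command", "kwargs": {"motion": [[[0,0,-0.04],0],[[0,0,-0.12],0],[[0,0,-0.22],0],[[0,0,-0.32],0],[[0,0,-0.38],0]]}}

```text
t: 26.12
eef_pos: [0.6591, 0.0351, 0.0954]
tool_rot: [-3.141, 0.0, -0.025]
wrist_force: [0.0, -0.4, -7.2]
opening: 0.0489
grasp_force: 50.0
```

Call:
{"fn": "arm_command", "kwargs": {"motion": [[[-0.04,-0.05,0],0],[[-0.11,-0.16,0],0],[[-0.2,-0.29,0],0],[[-0.29,-0.42,0],0],[[-0.38,-0.55,0],0]]}}

```text
t: 26.75
eef_pos: [0.5652, 0.1757, 0.0933]
tool_rot: [3.141, 0.003, -0.025]
wrist_force: [0.5, 0.3, -5.1]
opening: 0.0488
grasp_force: 50.0
```

Call:
{"fn": "arm_command", "kwargs": {"motion": [[[-0.09,-0.13,0],0],[[-0.18,-0.26,0],0],[[-0.27,-0.4,0],0],[[-0.34,-0.5,0],0],[[-0.37,-0.54,0],0]]}}

```text
t: 27.38
eef_pos: [0.4762, 0.3129, 0.0937]
tool_rot: [3.14, 0.002, -0.023]
wrist_force: [1.1, 0.4, -6.0]
opening: 0.0486
grasp_force: 50.0
```

```bash
python3 -c "
from h import *
print(robot.read_state()['grasp_force'])
plan((479,309.5,-4.5,-.025))"
```

```text
49.99778509140015
at [476.2 312.9  93.7] -0.023 t 27.375 open 0.0486 q [ 0.86  0.38 -0.26 -0.   -0.93  0.68]
(479, 309.5, -4.5, -0.025) [[0.011, 0.013, 0.393], np.float64(0.0003)]
```

Call:
{"fn": "arm_command", "kwargs": {"motion": [[[0.008,0.012,0.1],0],[[0.008,0.012,0.2],0],[[0.008,0.012,0.28],0],[[0.008,0.012,0.34],0],[[0.008,0.012,0.36],0]]}}

```text
t: 28.0
eef_pos: [0.48, 0.3081, 0.0037]
tool_rot: [3.14, 0.002, -0.025]
wrist_force: [0.3, -0.7, -5.7]
opening: 0.0491
grasp_force: 50.0
```

Call:
{"fn": "arm_command", "kwargs": {"motion": [[[0,0,0.006],0],[[0,0,0.01],0],[[0,0,0.014],0],[[0,0,0.014],0]]}}

```text
t: 28.5
eef_pos: [0.4808, 0.3091, 0.0018]
tool_rot: [-3.141, -0.0, -0.025]
wrist_force: [0.1, -0.4, -5.3]
opening: 0.0488
grasp_force: 50.0
```

```bash
python3 -c "
from h import *
print(robot.read_state()['wrist_force'])
plan((479,309.5,-4.7,-.025))"
```

```text
[ 0.14935028 -0.37774974 -5.30762866]
at [480.8 309.1   1.8] -0.025 t 28.5 open 0.0488 q [ 0.85  0.5  -0.35  0.   -0.72  0.69]
(479, 309.5, -4.7, -0.025) [[-0.007, -0.002, 0.026], np.float64(0.0)]
```

Call:
{"fn": "arm_command", "kwargs": {"motion": [[[0,0,0.01],0],[[0,0,0.018],0],[[0,0,0.024],0],[[0,0,0.027],0],[[0,0,0.027],0]]}}

```text
t: 29.12
eef_pos: [0.4806, 0.3089, -0.0049]
tool_rot: [3.142, -0.0, -0.025]
wrist_force: [-1.7, -0.7, -0.7]
opening: 0.0491
grasp_force: 50.0
```

Call:
{"fn": "arm_command", "kwargs": {"motion": [[[0,0,0],0],[[0,0,0],0],[[0,0,0],0],[[0,0,0],0],[[0,0,0],0]], "hand": 0}}

```text
t: 29.75
eef_pos: [0.4808, 0.309, -0.0052]
tool_rot: [-3.141, -0.0, -0.025]
wrist_force: [-0.4, 0.1, -0.2]
opening: 0.0852
grasp_force: 0.0
```

Call:
{"fn": "arm_command", "kwargs": {"motion": [[[0,0,-0.05],0],[[0,0,-0.18],0],[[0,0,-0.36],0],[[0,0,-0.54],0],[[0,0,-0.6],0]]}}

```text
t: 30.38
eef_pos: [0.4822, 0.3102, 0.1491]
tool_rot: [-3.136, -0.005, -0.025]
wrist_force: [-0.7, 0.6, -1.0]
opening: 0.0873
grasp_force: 0.0
```

```bash
python3 - <<'E'
from h import *
for n in('top','wrist'):
    c,p=cloud(n); q=p[(abs(p[...,2]-.049)<.006)&(abs(p[...,0]-.479)<.04)&(abs(p[...,1]-.309)<.04)]
    if len(q): print(n,circ(q),q.mean(0)*1000,len(q),np.polyfit(q[:,0],q[:,2],1)[0],np.polyfit(q[:,1],q[:,2],1)[0])
plan((455,80,145,-.8),(433,-120,145,-1.57),(433,-120,-25,-1.57))
E
```

```text
top (array([480.2, 283.7]), 3.6) [480.19337804 283.85700104  44.25006364] 4 -0.38002192082881764 -2.523100146100204
wrist (array([479.9, 306.8]), 25.0) [480.69787014 306.76917408  46.45560118] 2295 -0.0032667846339890167 -0.0031896699545801194
at [481.4 309.7 147.2] -0.025 t 30.475 open 0.0873 q [ 0.85  0.33 -0.19  0.   -1.05  0.69]
(455, 80, 145, -0.8) [[-0.083, 0.921, 0.009], np.float64(0.1234)]
(433, -120, 145, -1.57) [[0.513, 0.62, -0.0], 0.1225]
(433, -120, -25, -1.57) [[0.0, -0.0, 0.68], -0.0]
```

Call:
{"fn": "arm_command", "kwargs": {"motion": [[[-0.017,0.184,0],0.0247],[[-0.034,0.368,0],0.0494],[[-0.05,0.553,0],0.074],[[-0.067,0.737,0],0.0987],[[-0.083,0.921,0],0.1234]]}}

```text
t: 31.1
eef_pos: [0.4526, 0.0774, 0.1431]
tool_rot: [3.138, 0.001, -0.805]
wrist_force: [1.0, -0.3, -0.5]
opening: 0.0869
grasp_force: 0.0
```

Call:
{"fn": "arm_command", "kwargs": {"motion": [[[0.103,0.124,0],0.0245],[[0.206,0.248,0],0.049],[[0.308,0.372,0],0.0735],[[0.41,0.496,0],0.098],[[0.513,0.62,0],0.1225]]}}

```text
t: 31.72
eef_pos: [0.4307, -0.1219, 0.1432]
tool_rot: [3.138, 0.0, -1.575]
wrist_force: [0.7, 0.1, 0.4]
opening: 0.0872
grasp_force: 0.0
```

Call:
{"fn": "arm_command", "kwargs": {"motion": [[[0,0,0.1],0],[[0,0,0.2],0],[[0,0,0.3],0],[[0,0,0.3],0]]}}

```text
t: 32.22
eef_pos: [0.4294, -0.1209, 0.0671]
tool_rot: [3.134, -0.0, -1.571]
wrist_force: [0.6, -0.1, 0.1]
opening: 0.0872
grasp_force: 0.0
```

```bash
python3 - <<'E'
from h import *
plan((433,-120,-24,-1.57))
c,p=cloud('top'); q=p[(abs(p[...,2]-.049)<.006)&(abs(p[...,0]-.479)<.04)&(abs(p[...,1]-.309)<.04)]
print('casting',circ(q),q.mean(0)*1000,len(q),rect(q))
c,p=cloud('wrist'); h=cv2.cvtColor(c['color'],cv2.COLOR_RGB2HSV)
m=(h[...,1]>150)&(h[...,0]<14)&(p[...,2]>.012)&(p[...,2]<.03)&(abs(p[...,0]-.433)<.05)&(abs(p[...,1]+.12)<.05); q=p[m]
if len(q):print('seal wrist',circ(q),rect(q))
E
```

```text
at [ 429.4 -120.9   67.1] -1.571 t 32.225 open 0.0872 q [ 0.09  0.23 -0.58 -0.   -0.77 -0.09]
(433, -120, -24, -1.57) [[-0.003, -0.015, 0.364], np.float64(-0.0001)]
casting (array([478.5, 308.3]), 25.0) [478.46192003 307.65210653  47.40396232] 369 (array([478.8, 308. ]), array([48. , 48.9]), 23.7)
seal wrist (array([ 433.3, -122.2]), 21.9) (array([ 433.9, -122.2]), array([42.3, 42.7]), 14.4)
```

Call:
{"fn": "arm_command", "kwargs": {"motion": [[[-0.002,-0.01,0.12],0],[[-0.002,-0.01,0.24],0],[[-0.002,-0.01,0.32],0],[[-0.002,-0.01,0.345],0],[[-0.002,-0.01,0.345],0]]}}

```text
t: 32.95
eef_pos: [0.4354, -0.1202, -0.016]
tool_rot: [-3.141, -0.0, -1.57]
wrist_force: [0.3, 1.2, 1.0]
opening: 0.0872
grasp_force: 0.0
```

Call:
{"fn": "arm_command", "kwargs": {"motion": [[[0,0,0],0],[[0,0,0],0]]}}

```text
t: 33.2
eef_pos: [0.4354, -0.1202, -0.0157]
tool_rot: [-3.14, 0.0, -1.57]
wrist_force: [-0.2, -0.7, -0.5]
opening: 0.0871
grasp_force: 0.0
```

```bash
python3 -c "
from h import *
print(robot.read_state()['wrist_force'])
plan((433,-120.5,-24,-1.57))"
```

```text
[-0.1981631  -0.695721   -0.48753108]
at [ 435.4 -120.2  -15.7] -1.57 t 33.2 open 0.0871 q [ 0.09  0.38 -0.66  0.   -0.53 -0.09]
(433, -120.5, -24, -1.57) [[0.001, 0.01, 0.033], np.float64(0.0)]
```

Call:
{"fn": "arm_command", "kwargs": {"motion": [[[0,0.01,0.01],0],[[0,0.01,0.02],0],[[0,0.01,0.028],0],[[0,0.01,0.033],0],[[0,0.01,0.033],0]], "hand": 255, "newtons": 12}}

```text
t: 33.83
eef_pos: [0.4322, -0.1202, -0.025]
tool_rot: [3.141, -0.0, -1.57]
wrist_force: [0.2, -0.4, -0.1]
opening: 0.0449
grasp_force: 0.0
```

Call:
{"fn": "arm_command", "kwargs": {"motion": [[[0,0,0],0],[[0,0,0],0],[[0,0,0],0]]}}

```text
t: 34.2
eef_pos: [0.4323, -0.1202, -0.0248]
tool_rot: [-3.142, 0.0, -1.57]
wrist_force: [-0.0, -0.1, -0.2]
opening: 0.0427
grasp_force: 12.0
```

```bash
python3 -c "
from h import *
s=robot.read_state();print(s['wrist_force'],s['grasp_force'])
plan((433,-120.5,90,-1.57),(455,94,90,-1.57),(478.4,308.3,90,-1.57))"
```

```text
[-0.0326985  -0.11349641 -0.15220264] 11.99988255277276
at [ 432.3 -120.2  -24.8] -1.57 t 34.2 open 0.0427 q [ 0.09  0.39 -0.67 -0.   -0.51 -0.09]
(433, -120.5, 90, -1.57) [[0.001, -0.003, -0.459], np.float64(0.0)]
(455, 94, 90, -1.57) [[-0.858, -0.089, -0.0], -0.0]
(478.4, 308.3, 90, -1.57) [[-0.857, -0.094, -0.0], -0.0]
```

Seal gripped (opening 42.7 mm). Lift it and carry it to the box.

Call:
{"fn": "arm_command", "kwargs": {"motion": [[[0,0,-0.06],0],[[0,0,-0.18],0],[[0,0,-0.3],0],[[0,0,-0.42],0],[[0,0,-0.46],0]]}}

```text
t: 34.83
eef_pos: [0.4333, -0.1201, 0.0918]
tool_rot: [-3.138, 0.0, -1.57]
wrist_force: [0.6, 0.6, -0.3]
opening: 0.0425
grasp_force: 12.0
```

Call:
{"fn": "arm_command", "kwargs": {"motion": [[[-0.1,-0.01,0],0],[[-0.26,-0.027,0],0],[[-0.46,-0.048,0],0],[[-0.66,-0.068,0],0],[[-0.857,-0.09,0],0]]}}

```text
t: 35.45
eef_pos: [0.4539, 0.0954, 0.0893]
tool_rot: [3.14, -0.001, -1.57]
wrist_force: [0.9, 0.4, 0.1]
opening: 0.0424
grasp_force: 12.0
```

Call:
{"fn": "arm_command", "kwargs": {"motion": [[[-0.2,-0.022,0],0],[[-0.4,-0.044,0],0],[[-0.6,-0.066,0],0],[[-0.78,-0.086,0],0],[[-0.85,-0.094,0],0]]}}

```text
t: 36.08
eef_pos: [0.4775, 0.3084, 0.0887]
tool_rot: [3.14, -0.001, -1.568]
wrist_force: [0.2, -0.5, -1.4]
opening: 0.0426
grasp_force: 12.0
```

Call:
{"fn": "arm_command", "kwargs": {"motion": [[[0,0,0.05],0],[[0,0,0.1],0],[[0,0,0.1],0],[[0,0,0.1],0]]}}

```text
t: 36.58
eef_pos: [0.4781, 0.3057, 0.0653]
tool_rot: [-3.142, -0.0, -1.571]
wrist_force: [-0.9, 0.4, -0.2]
opening: 0.0429
grasp_force: 12.0
```

```bash
python3 -c "
from h import *
s=robot.read_state();print(s['wrist_force'],s['grasp_force'])
plan((478.4,308.3,23,-1.57))"
```

```text
[-0.89627603  0.43843672 -0.15459483] 11.99992220965214
at [478.1 305.7  65.3] -1.571 t 36.575 open 0.0429 q [ 0.85  0.41 -0.3   0.   -0.86 -0.85]
(478.4, 308.3, 23, -1.57) [[-0.01, -0.001, 0.169], np.float64(-0.0001)]
```

Call:
{"fn": "arm_command", "kwargs": {"motion": [[[-0.009,-0.001,0.05],0],[[-0.009,-0.001,0.1],0],[[-0.009,-0.001,0.14],0],[[-0.009,-0.001,0.15],0],[[-0.009,-0.001,0.15],0]]}}

```text
t: 37.2
eef_pos: [0.4782, 0.3088, 0.0275]
tool_rot: [3.141, -0.0, -1.57]
wrist_force: [0.6, -0.0, -0.1]
opening: 0.0426
grasp_force: 12.0
```

Call:
{"fn": "arm_command", "kwargs": {"motion": [[[0,0,0],0],[[0,0,0],0]]}}

```text
t: 37.45
eef_pos: [0.4784, 0.309, 0.0281]
tool_rot: [-3.141, 0.001, -1.57]
wrist_force: [0.0, -0.1, 0.1]
opening: 0.0423
grasp_force: 12.0
```

```bash
python3 - <<'E'
from h import *
s=robot.read_state();print(s['wrist_force'],s['grasp_force'])
plan((478.4,308.3,22.8,-1.57))
E
```

```text
[ 0.03211129 -0.0863351   0.07724857] 11.999961824622005
at [478.4 309.   28.1] -1.57 t 37.45 open 0.0423 q [ 0.86  0.46 -0.33  0.   -0.78 -0.86]
(478.4, 308.3, 22.8, -1.57) [[0.003, -0.0, 0.021], np.float64(0.0)]
```

Call:
{"fn": "arm_command", "kwargs": {"motion": [[[0,0,0.008],0],[[0,0,0.015],0],[[0,0,0.022],0],[[0,0,0.022],0]]}}

```text
t: 37.95
eef_pos: [0.4782, 0.3088, 0.0221]
tool_rot: [3.142, -0.0, -1.57]
wrist_force: [-0.4, 0.2, -0.1]
opening: 0.0425
grasp_force: 12.0
```

Call:
{"fn": "arm_command", "kwargs": {"motion": [[[0,0,0],0],[[0,0,0],0],[[0,0,0],0],[[0,0,0],0],[[0,0,0],0]], "hand": 0}}

```text
t: 38.58
eef_pos: [0.4782, 0.3088, 0.0222]
tool_rot: [-3.142, 0.0, -1.57]
wrist_force: [0.4, 1.0, 0.5]
opening: 0.0827
grasp_force: 0.0
```

Call:
{"fn": "arm_command", "kwargs": {"motion": [[[0,0,-0.05],0],[[0,0,-0.18],0],[[0,0,-0.36],0],[[0,0,-0.54],0],[[0,0,-0.6],0]]}}

```text
t: 39.2
eef_pos: [0.4796, 0.31, 0.1766]
tool_rot: [-3.136, 0.005, -1.57]
wrist_force: [-0.1, -0.8, -0.6]
opening: 0.087
grasp_force: 0.0
```

Call:
{"fn": "arm_command", "kwargs": {"motion": [[[0.2,0,0],-0.015],[[0.4,0,0],-0.03],[[0.6,0,0],-0.045],[[0.8,0,0],-0.06],[[0.95,0,0],-0.07]]}}

```text
t: 39.83
eef_pos: [0.4775, 0.0693, 0.1721]
tool_rot: [3.141, 0.0, -1.129]
wrist_force: [-0.7, 0.7, -0.7]
opening: 0.087
grasp_force: 0.0
```

```bash
python3 - <<'E'
from h import *
c,p=cloud('top'); h=cv2.cvtColor(c['color'],cv2.COLOR_RGB2HSV)
cv2.imwrite('pics/a6.png',cv2.resize(c['color'][190:300,140:260],None,fx=4,fy=4)[...,::-1])
x,y,z=p[...,0],p[...,1],p[...,2]
m=(h[...,1]>150)&(h[...,0]<15)&(z>.03)&(abs(x-.479)<.05)&(abs(y-.309)<.05); q=p[m]
print('seal',circ(q),rect(q),np.percentile(q[:,2],[5,50,95]))
for X,Y in((.3915,-.337),(.490,-.3195)):
    q=p[(abs(z-.116)<.008)&(np.hypot(x-X,y-Y)<.045)]; print('neck',len(q),len(q) and (circ(q),np.median(q[:,2])))
plan((433,-125,170,-.45),(393.3,-336.1,150,-.45),(393.3,-336.1,61.3,-.45))
E
```

```text
Traceback (most recent call last):
IndexError: index -1 is out of bounds for axis 0 with size 0
```

View pics/a6.png

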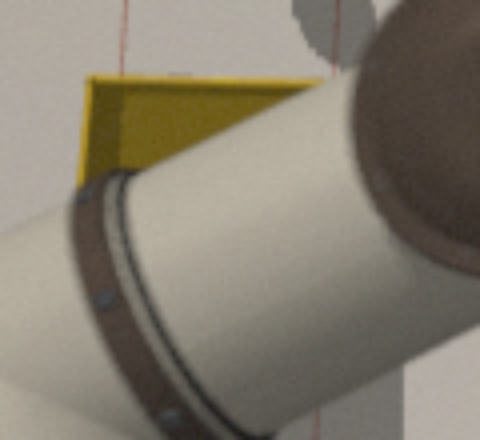

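The arm still covers the box in the top view. I'll move on towards the mat and look again.

```bash
python3 -c "
from h import *
plan((440,-125,170,-.75),(393.3,-336.1,150,-.45),(393.3,-336.1,61.3,-.45))"
```

```text
at [476.7  66.6 172. ] -1.13 t 39.875 open 0.087 q [ 0.48  0.16 -0.36  0.   -1.06 -0.04]
(440, -125, 170, -0.75) [[0.631, 0.46, 0.008], np.float64(-0.0604)]
(393.3, -336.1, 150, -0.45) [[0.439, 0.745, 0.08], -0.0477]
(393.3, -336.1, 61.3, -0.45) [[0.0, -0.0, 0.355], -0.0]
```

Call:
{"fn": "arm_command", "kwargs": {"motion": [[[0.126,0.092,0],-0.012],[[0.252,0.184,0],-0.024],[[0.378,0.276,0],-0.036],[[0.505,0.368,0],-0.048],[[0.631,0.46,0.008],-0.0604]]}}

```text
t: 40.5
eef_pos: [0.441, -0.1215, 0.1702]
tool_rot: [3.142, 0.0, -0.748]
wrist_force: [0.1, -0.6, 0.2]
opening: 0.087
grasp_force: 0.0
```

```bash
python3 - <<'E'
from h import *
c,p=cloud('top'); h=cv2.cvtColor(c['color'],cv2.COLOR_RGB2HSV)
x,y,z=p[...,0],p[...,1],p[...,2]
m=(h[...,1]>150)&(h[...,0]<15)&(z>.03)&(abs(x-.479)<.05)&(abs(y-.309)<.05); q=p[m]
print('seal',len(q),len(q) and (circ(q),rect(q),np.percentile(q[:,2],[5,50,95])))
for X,Y in((.3915,-.337),(.490,-.3195)):
    q=p[(abs(z-.116)<.008)&(np.hypot(x-X,y-Y)<.045)]; print('neck',len(q),len(q) and (circ(q),np.median(q[:,2])))
plan((393.3,-336.1,150,-.45),(393.3,-336.1,61.3,-.45))
E
```

```text
seal 262 ((array([477.3, 307.8]), 22.0), (array([477.8, 307.3]), array([41.7, 42.1]), 34.4), array([0.05051741, 0.06442186, 0.06735678]))
neck 103 ((array([ 387.2, -338.2]), 19.3), np.float64(0.11511646942144882))
neck 0 0
at [ 439.5 -124.   169.7] -0.749 t 40.55 open 0.0871 q [ 0.08  0.11 -0.42  0.   -1.04  0.74]
(393.3, -336.1, 150, -0.45) [[0.442, 0.747, 0.079], np.float64(-0.0476)]
(393.3, -336.1, 61.3, -0.45) [[0.0, -0.0, 0.355], -0.0]
```

Seal sits centred on the hub (about 1 mm off). Now the blue barrel goes back.

Call:
{"fn": "arm_command", "kwargs": {"motion": [[[0.088,0.149,0],-0.0095],[[0.176,0.298,0],-0.019],[[0.265,0.448,0],-0.0285],[[0.354,0.598,0.02],-0.038],[[0.442,0.747,0.05],-0.0476]]}}

```text
t: 41.18
eef_pos: [0.3945, -0.3335, 0.1576]
tool_rot: [-3.141, -0.0, -0.45]
wrist_force: [1.1, 0.1, -0.1]
opening: 0.0868
grasp_force: 0.0
```

Call:
{"fn": "arm_command", "kwargs": {"motion": [[[0,0,0],0],[[0,0,0],0],[[0,0,0],0]]}}

```text
t: 41.55
eef_pos: [0.3953, -0.3315, 0.158]
tool_rot: [-3.141, -0.0, -0.45]
wrist_force: [0.2, -0.4, -0.6]
opening: 0.0872
grasp_force: 0.0
```

```bash
python3 - <<'E'
from h import *
plan((393.3,-336.1,61.3,-.45))
c,p=cloud('wrist'); x,y,z=p[...,0],p[...,1],p[...,2]
for X,Y in((.390,-.336),(.490,-.3195)):
    q=p[(abs(z-.114)<.006)&(np.hypot(x-X,y-Y)<.04)]; print('neck',len(q),len(q) and (circ(q),np.median(q[:,2])))
E
```

```text
at [ 395.3 -331.5  158. ] -0.45 t 41.55 open 0.0872 q [-0.38  0.23 -0.31 -0.   -1.04  1.5 ]
(393.3, -336.1, 61.3, -0.45) [[0.001, 0.02, 0.387], np.float64(-0.0001)]
neck 2231 ((array([ 391.7, -337.5]), 20.1), np.float64(0.11373006723460602))
neck 2877 ((array([ 493., -321.]), 20.1), np.float64(0.11381682782952526))
```

Call:
{"fn": "arm_command", "kwargs": {"motion": [[[0.001,0.02,0.12],0],[[0.001,0.02,0.24],0],[[0.001,0.02,0.34],0],[[0.001,0.02,0.38],0],[[0.001,0.02,0.38],0]]}}

```text
t: 42.22
eef_pos: [0.3933, -0.3366, 0.0627]
tool_rot: [3.141, 0.001, -0.451]
wrist_force: [-0.5, 0.7, 0.2]
opening: 0.0873
grasp_force: 0.0
```

Call:
{"fn": "arm_command", "kwargs": {"motion": [[[0,0,0],0],[[0,0,0],0],[[0,0,0],0],[[0,0,0],0],[[0,0,0],0]], "hand": 255, "newtons": 50}}

```text
t: 42.85
eef_pos: [0.3931, -0.337, 0.0628]
tool_rot: [-3.142, -0.0, -0.452]
wrist_force: [0.2, -0.1, -0.1]
opening: 0.0451
grasp_force: 0.0
```

Call:
{"fn": "arm_command", "kwargs": {"motion": [[[0,0,0],0],[[0,0,0],0],[[0,0,0],0]]}}

```text
t: 43.22
eef_pos: [0.3931, -0.3369, 0.0627]
tool_rot: [-3.142, 0.0, -0.452]
wrist_force: [0.8, 0.6, 1.4]
opening: 0.0387
grasp_force: 50.0
```

```bash
python3 -c "
from h import *
print(robot.read_state()['grasp_force'])
plan((393.3,-336.1,145,-.45),(595,81.5,145,-.45),(595,81.5,71.3,-.45))"
```

```text
50.000256299972534
at [ 393.1 -336.9   62.7] -0.452 t 43.225 open 0.0387 q [-0.39  0.34 -0.42 -0.   -0.81  1.51]
(393.3, -336.1, 145, -0.45) [[-0.001, -0.003, -0.329], np.float64(-0.0003)]
(595, 81.5, 145, -0.45) [[-0.0, -1.855, -0.0], -0.0]
(595, 81.5, 71.3, -0.45) [[0.0, -0.0, 0.295], -0.0]
```

Call:
{"fn": "arm_command", "kwargs": {"motion": [[[0,0,-0.04],0],[[0,0,-0.12],0],[[0,0,-0.2],0],[[0,0,-0.28],0],[[0,0,-0.32],0]]}}

```text
t: 43.85
eef_pos: [0.3931, -0.3368, 0.1433]
tool_rot: [-3.141, -0.0, -0.452]
wrist_force: [-0.7, 0.4, -5.8]
opening: 0.0388
grasp_force: 50.0
```

Call:
{"fn": "arm_command", "kwargs": {"motion": [[[0,-0.08,0],0],[[0,-0.22,0],0],[[0,-0.39,0],0],[[0,-0.56,0],0],[[0,-0.74,0],0]]}}

```text
t: 44.48
eef_pos: [0.4734, -0.1691, 0.142]
tool_rot: [3.141, 0.002, -0.452]
wrist_force: [0.2, 0.4, -5.4]
opening: 0.0388
grasp_force: 50.0
```

Call:
{"fn": "arm_command", "kwargs": {"motion": [[[0,-0.18,0],0],[[0,-0.36,0],0],[[0,-0.54,0],0],[[0,-0.7,0],0],[[0,-0.82,0],0]]}}

```text
t: 45.1
eef_pos: [0.563, 0.0155, 0.1416]
tool_rot: [3.141, 0.002, -0.451]
wrist_force: [-0.3, -0.2, -5.8]
opening: 0.0392
grasp_force: 50.0
```

Call:
{"fn": "arm_command", "kwargs": {"motion": [[[0,-0.1,0],0],[[0,-0.2,0],0],[[0,-0.28,0],0],[[0,-0.295,0],0],[[0,-0.295,0],0]]}}

```text
t: 45.72
eef_pos: [0.5952, 0.0802, 0.1425]
tool_rot: [3.141, 0.001, -0.452]
wrist_force: [-1.1, -0.3, -5.6]
opening: 0.0391
grasp_force: 50.0
```

```bash
python3 -c "
from h import *
print(robot.read_state()['grasp_force'])
plan((595,81.5,72.7,-.45))"
```

```text
49.99831259250641
at [595.2  80.2 142.5] -0.452 t 45.725 open 0.0391 q [ 0.4   0.38 -0.12 -0.   -1.07  0.72]
(595, 81.5, 72.7, -0.45) [[-0.003, -0.005, 0.279], np.float64(-0.0003)]
```

Call:
{"fn": "arm_command", "kwargs": {"motion": [[[0,-0.003,0.08],0],[[0,-0.003,0.16],0],[[0,-0.003,0.21],0],[[0,-0.003,0.24],0],[[0,-0.003,0.25],0]]}}

```text
t: 46.35
eef_pos: [0.5959, 0.0807, 0.0801]
tool_rot: [3.141, -0.0, -0.452]
wrist_force: [0.2, 0.6, -4.5]
opening: 0.0391
grasp_force: 50.0
```

Call:
{"fn": "arm_command", "kwargs": {"motion": [[[0,0,0],0],[[0,0,0.004],0],[[0,0,0.008],0],[[0,0,0.008],0]]}}

```text
t: 46.85
eef_pos: [0.5958, 0.081, 0.0783]
tool_rot: [-3.142, -0.0, -0.452]
wrist_force: [-0.3, 0.5, -5.1]
opening: 0.0387
grasp_force: 50.0
```

```bash
python3 -c "
from h import *
print(robot.read_state()['wrist_force'])
plan((595,81.3,72.7,-.45))"
```

```text
[-0.34336513  0.48496478 -5.05770003]
at [595.8  81.   78.3] -0.452 t 46.85 open 0.0387 q [ 0.4   0.44 -0.2  -0.   -0.93  0.72]
(595, 81.3, 72.7, -0.45) [[-0.003, 0.0, 0.022], np.float64(-0.0002)]
```

Call:
{"fn": "arm_command", "kwargs": {"motion": [[[-0.003,0,0.008],0],[[-0.003,0,0.015],0],[[-0.003,0,0.022],0],[[-0.003,0,0.022],0]]}}

```text
t: 47.35
eef_pos: [0.5953, 0.0812, 0.0728]
tool_rot: [-3.142, -0.0, -0.452]
wrist_force: [-0.1, -0.4, -3.7]
opening: 0.039
grasp_force: 50.0
```

Call:
{"fn": "arm_command", "kwargs": {"motion": [[[0,0,0],0],[[0,0,0],0],[[0,0,0],0],[[0,0,0],0],[[0,0,0],0]], "hand": 0}}

```text
t: 47.98
eef_pos: [0.5952, 0.0813, 0.0729]
tool_rot: [-3.141, -0.0, -0.452]
wrist_force: [0.4, 0.0, -0.8]
opening: 0.0805
grasp_force: 0.0
```

Call:
{"fn": "arm_command", "kwargs": {"motion": [[[0,0,-0.03],0],[[0,0,-0.1],0],[[0,0,-0.25],0],[[0,0,-0.37],0],[[0,0,-0.4],0]]}}

```text
t: 48.6
eef_pos: [0.5965, 0.0817, 0.1757]
tool_rot: [-3.138, -0.004, -0.451]
wrist_force: [-0.6, -0.1, -0.8]
opening: 0.0871
grasp_force: 0.0
```

```bash
python3 -c "
from h import *
plan((540,-120,172,-1.0),(491.5,-319.8,150,-1.57),(491.5,-319.8,59.5,-1.57))"
```

```text
at [596.5  81.7 175.7] -0.451 t 48.6 open 0.0871 q [ 0.41  0.35 -0.08  0.   -1.13  0.71]
(540, -120, 172, -1.0) [[0.149, 0.825, 0.015], np.float64(0.0873)]
(491.5, -319.8, 150, -1.57) [[0.568, 0.595, 0.088], 0.0907]
(491.5, -319.8, 59.5, -1.57) [[0.0, -0.0, 0.362], -0.0]
```

Call:
{"fn": "arm_command", "kwargs": {"motion": [[[0.03,0.165,0],0.0175],[[0.06,0.33,0],0.035],[[0.09,0.495,0],0.0524],[[0.12,0.66,0],0.07],[[0.149,0.825,0.01],0.0873]]}}

```text
t: 49.22
eef_pos: [0.5377, -0.1217, 0.1696]
tool_rot: [3.141, 0.001, -1.004]
wrist_force: [0.5, 0.8, 0.3]
opening: 0.0869
grasp_force: 0.0
```

Call:
{"fn": "arm_command", "kwargs": {"motion": [[[0.114,0.119,0],0.018],[[0.227,0.238,0],0.036],[[0.341,0.357,0],0.0545],[[0.455,0.476,0.02],0.073],[[0.568,0.595,0.04],0.0907]]}}

```text
t: 49.85
eef_pos: [0.4892, -0.3213, 0.1592]
tool_rot: [3.14, 0.001, -1.574]
wrist_force: [-0.1, 0.2, -0.3]
opening: 0.0874
grasp_force: 0.0
```

Call:
{"fn": "arm_command", "kwargs": {"motion": [[[0,0,0],0],[[0,0,0],0],[[0,0,0],0]]}}

```text
t: 50.22
eef_pos: [0.4904, -0.3195, 0.1602]
tool_rot: [3.142, 0.0, -1.568]
wrist_force: [-0.3, -0.1, 0.9]
opening: 0.0866
grasp_force: 0.0
```

```bash
python3 - <<'E'
from h import *
tilt('blue')
plan((491.5,-319.8,59.5,-1.57))
E
```

```text
blue n 704 z 12.1 96.5 centre [591.1  81.8] tilt dx/dz,dy/dz [-0.054  0.028] foot xy [593.1  80.7]
at [ 490.5 -319.4  160.3] -1.568 t 50.275 open 0.0873 q [-0.3   0.34 -0.14 -0.   -1.09  0.3 ]
(491.5, -319.8, 59.5, -1.57) [[0.001, -0.004, 0.403], np.float64(0.0003)]
```

Call:
{"fn": "arm_command", "kwargs": {"motion": [[[0,-0.002,0.12],0],[[0,-0.002,0.24],0],[[0,-0.002,0.34],0],[[0,-0.002,0.395],0],[[0,-0.002,0.395],0]]}}

```text
t: 50.9
eef_pos: [0.4905, -0.3198, 0.0608]
tool_rot: [3.14, 0.0, -1.569]
wrist_force: [0.3, -0.9, -0.1]
opening: 0.0871
grasp_force: 0.0
```

Call:
{"fn": "arm_command", "kwargs": {"motion": [[[0,0,0],0],[[0,0,0],0],[[0,0,0],0],[[0,0,0],0],[[0,0,0],0]], "hand": 255, "newtons": 50}}

```text
t: 51.52
eef_pos: [0.4907, -0.3204, 0.0616]
tool_rot: [-3.141, -0.0, -1.57]
wrist_force: [0.3, 0.3, 0.3]
opening: 0.045
grasp_force: 0.0
```

Call:
{"fn": "arm_command", "kwargs": {"motion": [[[0,0,0],0],[[0,0,0],0],[[0,0,0],0]]}}

```text
t: 51.9
eef_pos: [0.4913, -0.3205, 0.0616]
tool_rot: [-3.14, -0.0, -1.57]
wrist_force: [2.4, 0.1, 0.7]
opening: 0.0386
grasp_force: 50.0
```

```bash
python3 -c "
from h import *
print(robot.read_state()['grasp_force'])
plan((491.5,-319.8,140,-1.57),(588.2,-9.6,140,-1.57))"
```

```text
49.99483823776245
at [ 491.3 -320.5   61.6] -1.57 t 51.9 open 0.0386 q [-0.3   0.44 -0.26  0.   -0.87  0.3 ]
(491.5, -319.8, 140, -1.57) [[-0.003, -0.001, -0.313], np.float64(0.0)]
(588.2, -9.6, 140, -1.57) [[-1.24, -0.388, -0.0], -0.0]
```

Call:
{"fn": "arm_command", "kwargs": {"motion": [[[0,0,-0.04],0],[[0,0,-0.12],0],[[0,0,-0.2],0],[[0,0,-0.28],0],[[0,0,-0.32],0]]}}

```text
t: 52.52
eef_pos: [0.4901, -0.3202, 0.142]
tool_rot: [3.141, 0.001, -1.57]
wrist_force: [-0.2, -0.6, -4.8]
opening: 0.039
grasp_force: 50.0
```

Call:
{"fn": "arm_command", "kwargs": {"motion": [[[-0.06,-0.02,0],0],[[-0.18,-0.06,0],0],[[-0.34,-0.11,0],0],[[-0.5,-0.16,0],0],[[-0.62,-0.195,0],0]]}}

```text
t: 53.15
eef_pos: [0.5386, -0.1627, 0.1401]
tool_rot: [3.139, 0.001, -1.569]
wrist_force: [-0.4, -0.3, -3.4]
opening: 0.0387
grasp_force: 50.0
```

Call:
{"fn": "arm_command", "kwargs": {"motion": [[[-0.12,-0.04,0],0],[[-0.28,-0.09,0],0],[[-0.44,-0.14,0],0],[[-0.56,-0.18,0],0],[[-0.61,-0.193,0],0]]}}

```text
t: 53.78
eef_pos: [0.5867, -0.0104, 0.14]
tool_rot: [3.139, 0.0, -1.568]
wrist_force: [-1.2, -0.2, -4.9]
opening: 0.0387
grasp_force: 50.0
```

Call:
{"fn": "arm_command", "kwargs": {"motion": [[[0,0,0.04],0],[[0,0,0.1],0],[[0,0,0.12],0],[[0,0,0.12],0]]}}

```text
t: 54.28
eef_pos: [0.5868, -0.0137, 0.1106]
tool_rot: [3.14, -0.001, -1.571]
wrist_force: [-0.2, -1.1, -5.8]
opening: 0.0388
grasp_force: 50.0
```

```bash
python3 -c "
from h import *
print(robot.read_state()['grasp_force'])
plan((588.7,-10,71.8,-1.57))"
```

```text
49.98631775379181
at [586.8 -13.7 110.6] -1.571 t 54.275 open 0.0388 q [ 0.25  0.39 -0.2   0.   -0.99 -0.25]
(588.7, -10, 71.8, -1.57) [[-0.015, -0.008, 0.155], np.float64(-0.0002)]
```

Call:
{"fn": "arm_command", "kwargs": {"motion": [[[-0.014,-0.006,0.05],0],[[-0.014,-0.006,0.1],0],[[-0.014,-0.006,0.125],0],[[-0.014,-0.006,0.125],0],[[-0.014,-0.006,0.125],0]]}}

```text
t: 54.9
eef_pos: [0.5893, -0.0093, 0.0805]
tool_rot: [-3.141, -0.0, -1.57]
wrist_force: [0.1, -0.1, -3.6]
opening: 0.0387
grasp_force: 50.0
```

```bash
python3 -c "
from h import *
plan((588.7,-10,71.8,-1.57))"
```

```text
at [589.3  -9.3  80.5] -1.57 t 54.9 open 0.0387 q [ 0.26  0.42 -0.23  0.   -0.92 -0.26]
(588.7, -10, 71.8, -1.57) [[0.003, 0.002, 0.035], np.float64(0.0)]
```

Call:
{"fn": "arm_command", "kwargs": {"motion": [[[0.003,0.002,0.01],0],[[0.003,0.002,0.02],0],[[0.003,0.002,0.028],0],[[0.003,0.002,0.035],0],[[0.003,0.002,0.035],0]]}}

```text
t: 55.52
eef_pos: [0.5885, -0.01, 0.0716]
tool_rot: [-3.141, -0.0, -1.57]
wrist_force: [-0.4, 0.3, -4.4]
opening: 0.0392
grasp_force: 50.0
```

Call:
{"fn": "arm_command", "kwargs": {"motion": [[[0,0,0],0],[[0,0,0],0],[[0,0,0],0],[[0,0,0],0],[[0,0,0],0]], "hand": 0}}

```text
t: 56.15
eef_pos: [0.5885, -0.0101, 0.0716]
tool_rot: [-3.141, -0.0, -1.57]
wrist_force: [-0.5, -0.5, -1.2]
opening: 0.0805
grasp_force: 0.0
```

Call:
{"fn": "arm_command", "kwargs": {"motion": [[[0,0,-0.03],0],[[0,0,-0.1],0],[[0,0,-0.25],0],[[0,0,-0.4],0],[[0,0,-0.45],0]]}}

```text
t: 56.78
eef_pos: [0.5899, -0.0099, 0.1873]
tool_rot: [-3.136, 0.001, -1.57]
wrist_force: [-0.5, 0.4, -1.0]
opening: 0.0871
grasp_force: 0.0
```

Call:
{"fn": "arm_command", "kwargs": {"motion": [[[0.2,0.05,0],0],[[0.4,0.1,0],0],[[0.6,0.15,0],0],[[0.8,0.2,0],0],[[0.95,0.25,0],0]]}}

```text
t: 57.4
eef_pos: [0.5249, -0.2492, 0.1832]
tool_rot: [3.14, 0.0, -1.571]
wrist_force: [0.5, -1.0, 0.1]
opening: 0.0871
grasp_force: 0.0
```

```bash
python3 - <<'E'
from h import *
print(robot.read_state()['eef_pos'])
c,p=cloud('top'); h=cv2.cvtColor(c['color'],cv2.COLOR_RGB2HSV)
x,y,z=p[...,0],p[...,1],p[...,2]
m=(h[...,1]>150)&(h[...,0]<15)&(z>.03)&(abs(x-.479)<.05)&(abs(y-.309)<.05); q=p[m]
print('seal',len(q),len(q) and (circ(q),np.percentile(q[:,2],[5,50,95])))
for X,Y in((.5917,.0808),(.5894,-.0093)):
    q=p[(abs(z-.126)<.006)&(np.hypot(x-X,y-Y)<.035)]; print('neck',len(q),len(q) and (circ(q),np.median(q[:,2])))
cv2.imwrite('pics/a7.png',c['color'][...,::-1])
E
```

```text
[ 0.52494814 -0.24922684  0.18318446]
seal 266 ((array([477.1, 307.3]), 22.1), array([0.04863643, 0.06462592, 0.06755723]))
neck 263 ((array([592.4,  82.2]), 19.9), np.float64(0.12475973117087302))
neck 267 ((array([588.8,  -9.1]), 19.8), np.float64(0.12454534256361449))
```

View pics/a7.png

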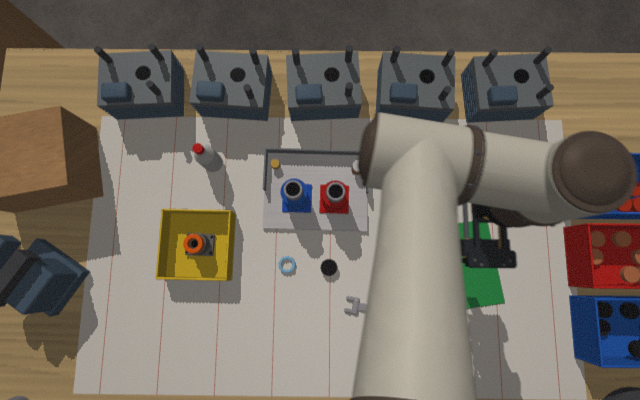

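The barrels stand on their own pads at (293,190) and (336,192), each within about 2 mm. The seal lies on the casting in the box at (196,243), and the arm is clear.

```bash
python3 -c "
from rig import robot
print(robot.job_done())"
```

```text
the job is handed in; nothing more can be done
None
```

The job is handed in, with no verdict returned: by the cameras, the casting is on the box floor with the seal within about 2 mm of its hub's centre, and both barrels are upright within about 2 mm of the middle of their own pads.

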